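Lock the puzzle board with its brass rod

TASK

Finish and lock the wooden puzzle board: set the wide and the narrow walnut piece each upright in the bay of its own width, with their bores along the row of holes, and turn the board by its brass crank as far as it goes, until its holes line up with the hole in the fixed post. Then thread the brass rod from the post's outer side through the post, the board's three walls and both pieces until its collar is up against the post, and let go. Leave the dish, the inkwell and the magnifier where they are.

Things in the scene. Friction and masses are not known exactly. Their poses are not given: they have to be found in the camera images.
- post_hole (a point): Centre of the mouth of the post's hole, on the post's outer face, 52 mm above the table. The post is a fixed ash block, 40 mm wide (x), 12 mm thick (y), top 70 mm above the table; level hole of 18 mm diameter, slightly countersunk. Axes are those of the fixed base: y runs from the mouth inward along the hole towards the turning axis (the way the rod is pushed), z up.
- axis (a point): Upright turning axis of the board, at its top surface, 32 mm above the table, 88 mm from post_hole along the base's y. The base under it is an ash foot of 140 x 185 mm, 14 mm thick, fixed to the table, with the post on its -y edge. Axes those of the base.
- board (a joint): Turning angle (rad) of the round ash board (148 mm diameter, top 32 mm above the table) on the base, counter-clockwise positive seen from above. At 0 it meets a fixed stop and its row of holes is in line with the post's hole. It starts turned by 0.45 to 0.85: turn it clockwise to 0. It stays where it is left (friction about 0.15 N m).
- crank_knob (a point): Grasp height of the crank's upright round brass knob (16 mm diameter, from 30 to 78 mm above the table; this point at 62 mm). The knob stands on a flat brass arm (top 30 mm above the table), 125 mm from the turning axis, on the side away from the post, and is rigid with the board. Axes are those of the board.
- bay_narrow (a point): Centre of the floor of the narrow bay, next to the post, on the board's top (32 mm above the table): 40 mm long along the row of holes, 44 mm wide between the kerbs' feet. Axes are those of the board: y along the row of holes, away from the post; z up.
- bay_wide (a point): Centre of the floor of the wide bay, the one next to the crank: 62 mm long along the row, 44 mm wide between the kerbs' feet; 61 mm from bay_narrow. Axes as bay_narrow.
- far_hole (a point): Centre of the row's last hole, on the outer face of the last wall, towards the crank, 52 mm above the table, 152 mm from post_hole when the board is at 0. Axes of the board. The row has three ash walls (one each side of each bay), 10 mm thick, 40 mm wide, 38 mm high, each with a 19 mm hole 20 mm above the board; kerbs 9 mm high along both sides lean outward, tops 50 mm apart.
- piece_narrow: Loose walnut block, 30 mm long along its bore (its y), 40 mm wide (x), 46 mm high; a 19 mm bore right through along y, 20 mm above its underside. 50 g or so. Origin: centre of the underside. It stands upright on the table.
- piece_wide: Loose walnut block like the narrow one but 52 mm long along its bore (y); 40 mm wide (x), 46 mm high, bore 19 mm, 20 mm above the underside. 85 g or so. Origin: centre of the underside.
- rod: Loose brass rod, round about its x axis, 90 g or so. Origin on the axis at the collar's face that meets the post; from there a 12 mm shaft runs 164 mm along +x, its last 10 mm tapering to 6 mm; towards -x a collar of 26 mm diameter, 5 mm thick, then a round handle of 16 mm diameter, 50 mm long.
- rod_grip (a point): Point on the rod's axis in the handle, 32 mm behind the rod's origin: where to hold it. Axes of the rod. At the start the rod lies level in two slots of a fixed walnut rest, axis 42 mm above the table, slot prongs 6 mm higher than the axis; the handle overhangs the rest freely. Lift straight up out of the slots.
- rod_tip (a point): Pointed end of the rod's shaft, on its axis, 164 mm ahead of the rod's origin.
- dish: Bystander: turquoise enamel dish, 100 mm across, 30 mm high. Origin: centre of the underside.
- inkwell: Bystander: squat glass inkwell, 64 mm across, 50 mm high. Origin: centre of the underside.
- magnifier: Bystander: magnifier lying flat, brass rim 82 mm across centred at 60 mm along its x, bone handle to -x, 205 mm long in all, 12 mm high.
Mind the look-alikes: they are no part of the job. Several things have the shape of the rod; the one meant has the colours described above. What is shaped like the piece_wide but pink is not meant.

How it is judged:
By the outcome, as a careful person would: the job done as asked, in the order asked, and still so for the second after the job is handed in, with the robot touching nothing.
It also fails if it takes over 72 s, if anything falls off the work surface, if the arm or the gripper's body presses on something with over 40 N, if the wrist force passes 120 N, or if a joint passes its speed limit or range.

ROBOT

A 6-joint arm with a two-finger parallel gripper is mounted at the origin on the work surface. World frame = base frame: x ahead of the robot, y to its left, z up, the work surface at z = 0. Lengths are in mm, angles in rad, forces in N, time in s.
With the tool pointing down it reaches from about 400 to 925 mm from the base axis. Payload 12.5 kg.
Tool frame: the origin (TCP) lies at the very end of the fingers, on their centre line; the grasp point (between the pads) lies 19 mm behind it; z points along the fingers, y is the direction in which the jaws open and shut (so a half turn about z gives the same grasp; the last joint's range is limited). The gripper opens to 95 mm and grips with 3 to 60 N. Pads are 20 mm wide; open, the fingers measure 119 mm over their backs; the gripper's body (75 mm by 180 mm) begins 59 mm behind the grasp point.
Start: joints at [-1.28, 0.491, 1.559, -0, 1.092, -0.106], TCP at [241.567, -576.448, 214.661] pointing down, gripper open.
Joint ranges: [-3.1, 3.1], [-0.84, 2.19], [0.05, 2.79], [-1.13, 4.28], [0.06, 2.93], [-2.69, 2.69]. Speed limits (rad/s): [2.22, 2.22, 2.79, 3.14, 3.14, 3.14].

INTERFACE

Orientations are given as [roll, pitch, yaw] about the fixed x, y, z axes, in that order (R = Rz(yaw) Ry(pitch) Rx(roll)).
In Python, from cell import env, read_camera, get_calibration gives the robot as it stands.
- The arm moves only by the tool arm_command, never from a script. Its argument "targets" is a list of rows, each a list of 3 entries, a list of its own where there are three numbers: the turn, a rotation vector about the tool's x, y, z in rad, then the shift along the tool's x, y, z in m, then the closure in counts, from 0 (fully open) to 255 (shut). In form: [[[rx, ry, rz], [tx, ty, tz], fingers], ...]. A call has 1 to 8 rows; each row is the pose to reach, as a shift and turn from the pose commanded when the call began, along the tool's axes at that moment; what a row does not reach only later rows make up. A row lasts 1/10 s, in which the tool goes at most 50 mm and 8.59 degrees, less where a joint would pass 70% of its speed; a pose out of reach is approached as far as the arm can. A call with a gripper value outside its range is refused whole. The fingers move at their own pace and stop on an object; the grip force is fixed at half the most. Time passes only in rows, so rows that repeat a pose let the fingers close. It gives the time, the measured TCP pose, the force and the opening at its end, in the units of the state.
- env.state(): the state, without advancing time (a new reading comes with each control period).
- read_camera(name): name is "side" or "top" or "wrist"; returns (picture, depth): 480x640x3 uint8, blue, green, red; 480x640 float32, mm along the optical axis (not along the pixel's ray), 0 where there is no reading.
- get_calibration(name): a dict with "vfov" (degrees; the focal length in pixels is half the picture's height over the tangent of half this angle, whatever the lens; pixels are square), "cx", "cy" (the principal point, pixels), "world_from_camera" (4x4, takes a point from camera to world coordinates). Camera axes: x right, y down, z forward; pixel columns grow to the right and rows downward; lengths in mm; the calibration is good to about 2 mm. A picture is of the moment at which its call begins: read the wrist's pose just before it. get_calibration takes no time and is no camera call; for the wrist camera it gives the pose at the moment of the call.
- env.job_done(): hands the job in, once; it reports no verdict.
The state is a dict: "t": time; "joints": joint angles; "qvel": joint speeds; "tau": joint torques, N m; "eef_pos": TCP position; "tcp_rot": TCP orientation; "ft_force": force on the tool from outside, world axes, zero at the start; "moment": the same for the moment, N m; "opening": opening from 0.0 (shut) to 1.0 (fully open).
Only numpy, scipy, OpenCV 4.12 (cv2) and the standard library are available. Lean on these libraries where they do the work, as an engineer would, in place of code of your own. Each camera call takes 0.05 s, during which the arm holds its last target.

## Working session

There is one attempt and no reset: what is moved stays moved. The work goes in short steps, Python scripts to look and compute and a tool call to move; the robot and the scene stay as the last step left them, time stands still between calls to the robot, and variables do not carry over. Pictures are saved under pics/ and viewed, and the job is handed in when it is done.

Besides the shell and the picture viewer there is one more tool, called as name(argument=value, ...), one argument or row to a line, values as JSON. arm_command: Moves the arm, as the interface text tells. Its arguments: {"type":"object","properties":{"targets":{"type":"array"}},"required":["targets"]}

```bash
ls; mkdir -p pics; python3 - <<'E'
from cell import env, read_camera, get_calibration
import cv2,numpy as np
print(env.state())
for n in ["side","top","wrist"]:
    c=get_calibration(n); print(n,c)
    p,d=read_camera(n); cv2.imwrite(f"pics/{n}0.png",p); np.save(f"pics/{n}0.npy",d); np.save(f"pics/{n}0_T.npy",np.array(c["world_from_camera"]))
E
```

```text
pics
{'t': 0.0, 'joints': array([-1.27955876e+00,  4.91555161e-01,  1.55945527e+00,  1.20400621e-05,
        1.09172082e+00, -1.05650560e-01]), 'qvel': array([-0.00154128, -0.00147816,  0.0003504 ,  0.00018035, -0.00040752,
        0.00134078]), 'tau': array([ 1.19022850e-03, -6.12643147e+01, -2.58180231e+01,  6.93530194e-02,
        4.82251926e-02, -1.10768869e-04]), 'eef_pos': array([ 241.51554534, -576.17695651,  214.06248402]), 'tcp_rot': array([-3.14046153e+00, -1.30688522e-04,  3.96882500e-01]), 'ft_force': array([-0.36192594, -0.71651815,  0.44490739]), 'moment': array([-0.00870605,  0.04515224,  0.06201681]), 'opening': 1.0017825577395132}
side {'vfov': 51.10695362421057, 'cx': 320.90739093430614, 'cy': 233.6653235204095, 'world_from_camera': array([[-8.41976669e-01, -4.21008492e-01,  3.37382778e-01,
         6.28529376e+01],
       [-5.39422878e-01,  6.45434799e-01, -5.40774333e-01,
         5.52441021e+02],
       [ 9.91200071e-03, -6.37311361e-01, -7.70542654e-01,
         9.12492228e+02],
       [ 0.00000000e+00,  0.00000000e+00,  0.00000000e+00,
         1.00000000e+00]]
[... 197 characters left out ...]
   [-9.99933449e-01,  1.05894498e-02, -4.57823395e-03,
         2.89577789e+00],
       [ 3.69807948e-03, -8.16914212e-02, -9.96650809e-01,
         1.16467656e+03],
       [ 0.00000000e+00,  0.00000000e+00,  0.00000000e+00,
         1.00000000e+00]])}
wrist {'vfov': 63.25304398565793, 'cx': 315.2263430465852, 'cy': 239.78892320179654, 'world_from_camera': array([[ 3.85800536e-01, -8.95658187e-01, -2.21256319e-01,
         3.03725740e+02],
       [-9.22582201e-01, -3.74585194e-01, -9.23472502e-02,
        -5.49983162e+02],
       [-1.67770645e-04,  2.39754761e-01, -9.70833470e-01,
         3.84601318e+02],
       [ 0.00000000e+00,  0.00000000e+00,  0.00000000e+00,
         1.00000000e+00]])}
```

View pics/top0.png

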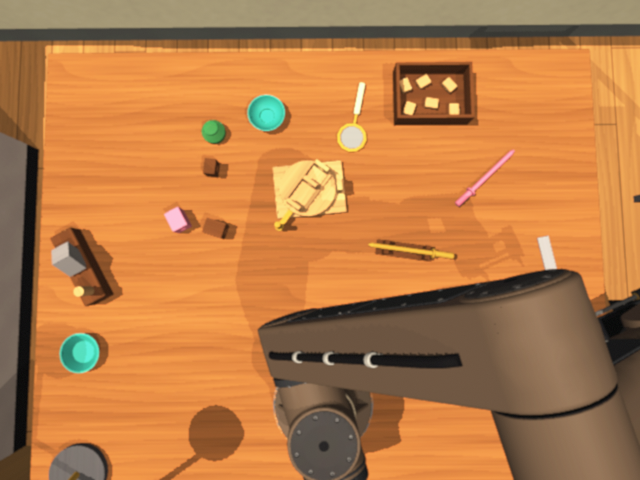

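View pics/side0.png

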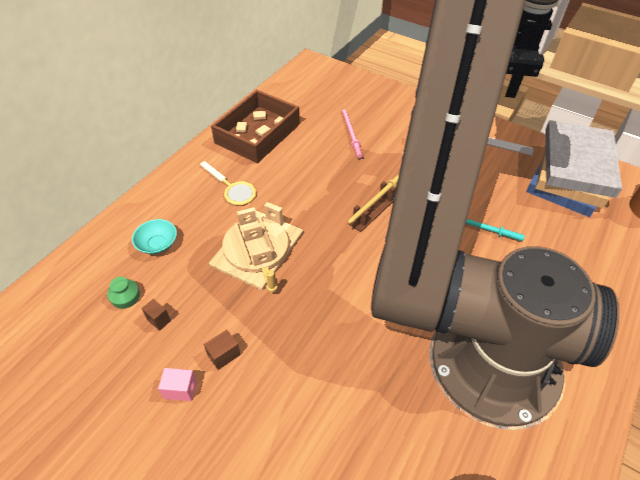

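View pics/wrist0.png

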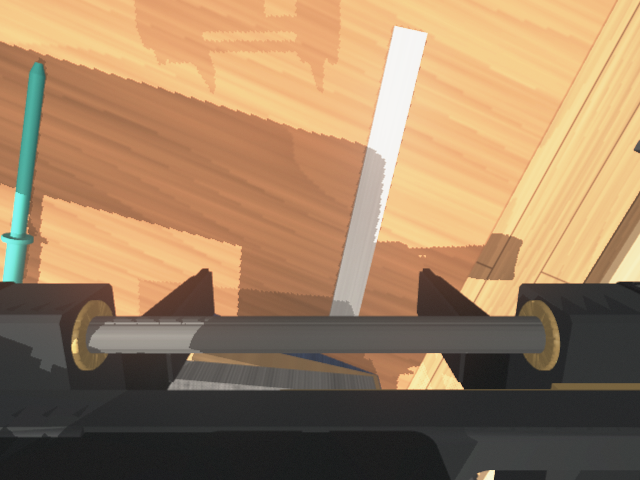

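```bash
cat > h.py <<'E'
import numpy as np, cv2
from scipy.spatial.transform import Rotation as R
def K(c):
    f=240/np.tan(np.radians(c["vfov"]/2)); return f,c["cx"],c["cy"]
def ray(c,px,z):
    f,cx,cy=K(c); T=np.array(c["world_from_camera"])
    px=np.atleast_2d(px).astype(float)
    d=np.c_[(px[:,0]-cx)/f,(px[:,1]-cy)/f,np.ones(len(px))]@T[:3,:3].T
    o=T[:3,3]; return o+d*((z-o[2])/d[:,2])[:,None]
def proj(c,P):
    f,cx,cy=K(c); T=np.linalg.inv(np.array(c["world_from_camera"]))
    q=np.atleast_2d(P)@T[:3,:3].T+T[:3,3]
    return np.c_[q[:,0]/q[:,2]*f+cx,q[:,1]/q[:,2]*f+cy]
def cloud(c,d):
    f,cx,cy=K(c); T=np.array(c["world_from_camera"])
    u,v=np.meshgrid(np.arange(640),np.arange(480))
    P=np.stack([(u-cx)/f*d,(v-cy)/f*d,d],-1)@T[:3,:3].T+T[:3,3]
    P[d<=0]=np.nan
    return P
def rows(pos,rpy,tpos,trpy):
    """relative turn & shift in the tool frame"""
    A=R.from_euler('xyz',rpy);B=R.from_euler('xyz',trpy)
    return (A.inv()*B).as_rotvec(), A.inv().apply(np.array(tpos)-np.array(pos))/1000
E
python3 - <<'E'
from h import *
from cell import get_calibration
c=get_calibration("top"); s=get_calibration("side")
d=np.load("pics/top0.npy");P=cloud(c,d)
for n,px in dict(axis=(310,187),knob=(281,225),narrow=(211,166),wide=(217,228),pink=(176,218),rodA=(370,245),rodB=(455,256),dish=(267,113),dish2=(80,353),ink=(213,131),mag=(352,137),box=(433,94),pinkrod=(485,178)).items():
    print(n,ray(c,px,35)[0].round(), P[px[1],px[0]].round(), d[px[1],px[0]])
p=cv2.imread("pics/top0.png"); cv2.imwrite("pics/topc.png",cv2.resize(p[90:280,150:470],None,fx=2.5,fy=2.5,interpolation=cv2.INTER_CUBIC))
p=cv2.imread("pics/side0.png"); cv2.imwrite("pics/sidec.png",cv2.resize(p[140:420,80:420],None,fx=2.1,fy=2.1,interpolation=cv2.INTER_CUBIC))
E
```

```text
axis [560.  28.  35.] [561.  28.  33.] 1145.8812
knob [461. 104.  35.] [458. 101.  63.] 1107.5084
narrow [619. 287.  35.] [616. 284.  46.] 1137.1587
wide [455. 270.  35.] [454. 266.  49.] 1120.6595
pink [482. 376.  35.] [481. 372.  48.] 1122.8942
rodA [ 407. -126.   35.] [ 406. -125.   47.] 1120.3523
rodB [ 376. -345.   35.] [ 378. -356.   -2.] 1167.539
dish [760. 140.  35.] [771. 143.   6.] 1189.5085
dish2 [141. 613.  35.] [136. 630.   4.] 1138.179
ink [713. 282.  35.] [706. 277.  55.] 1135.5038
mag [693. -84.  35.] [701. -86.   9.] 1181.9264
box [ 808. -302.   35.] [ 820. -309.    7.] 1194.8087
pinkrod [ 580. -431.   35.] [ 583. -438.   18.] 1165.5684
```

View pics/topc.png

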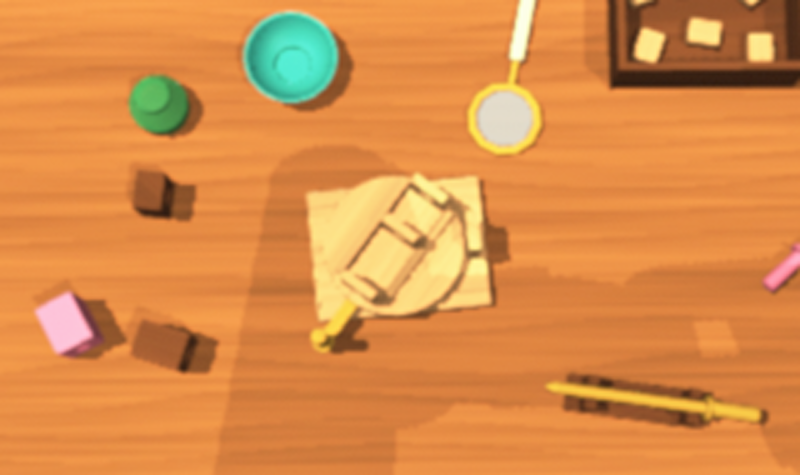

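View pics/sidec.png

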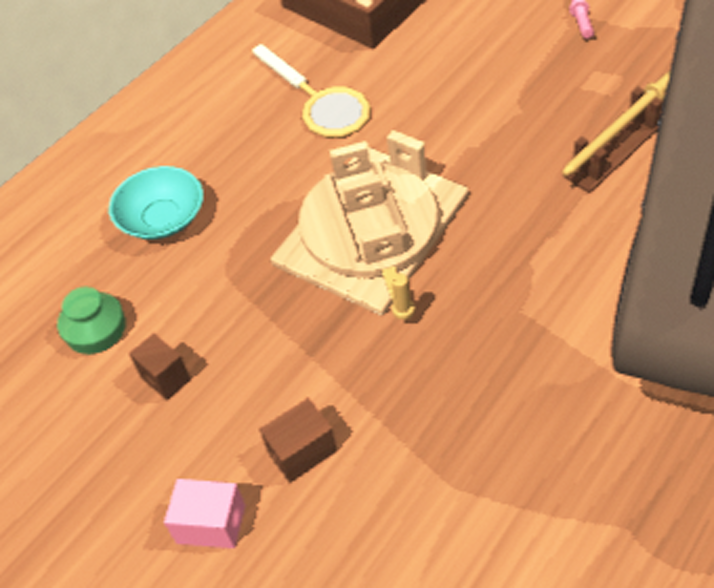

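```bash
cat > mv.py <<'E'
import sys,json
from h import *
# usage: mv.py set x y z yaw(deg) | x y z yaw [r p]: prints row from stored commanded pose
try: s=json.load(open('cmd.json'))
except: s=dict(p=[241.567,-576.448,214.661],r=[3.14159265,0,0.3968])
def go(p,yaw,roll=180,pitch=0,save=True):
    r=[np.radians(roll),np.radians(pitch),np.radians(yaw)]
    w,t=rows(s['p'],s['r'],p,r)
    print("rot",w.round(4).tolist(),"shift",t.round(4).tolist(),"n",max(np.linalg.norm(t)/.05,np.degrees(np.linalg.norm(w))/8.59).round(1))
    if save: json.dump(dict(p=list(map(float,p)),r=r),open('cmd.json','w'))
if __name__=="__main__":
    a=list(map(float,sys.argv[1:])); go(a[:3],*a[3:])
E
python3 mv.py 430 -230 230 0
```

```text
rot [0.0, -0.0, 0.3968] shift [0.3077, -0.2467, -0.0153] n 7.9
```

arm_command(
  targets=[
    [[0, 0, 0.3968], [0.3077, -0.2467, -0.0153], 0],
    [[0, 0, 0.3968], [0.3077, -0.2467, -0.0153], 0],
    [[0, 0, 0.3968], [0.3077, -0.2467, -0.0153], 0],
    [[0, 0, 0.3968], [0.3077, -0.2467, -0.0153], 0],
    [[0, 0, 0.3968], [0.3077, -0.2467, -0.0153], 0],
    [[0, 0, 0.3968], [0.3077, -0.2467, -0.0153], 0],
    [[0, 0, 0.3968], [0.3077, -0.2467, -0.0153], 0],
    [[0, 0, 0.3968], [0.3077, -0.2467, -0.0153], 0],
  ],
)

```text
t: 0.95
eef_pos: [430.6, -227.9, 230.1]
tcp_rot: [3.142, -0.0, 0.0]
ft_force: [0.6, -1.0, 0.1]
opening: 1.003
```

```bash
cat > shot.py <<'E'
import sys,pickle
from h import *
from cell import env, read_camera, get_calibration
def shot(tag,cams=("wrist",)):
    for n in cams:
        c=get_calibration(n); p,d=read_camera(n)
        cv2.imwrite(f"pics/{tag}_{n}.png",p); pickle.dump((c,p,d),open(f"pics/{tag}_{n}.pkl","wb"))
    s=env.state(); print(s['t'],s['eef_pos'].round(1),s['tcp_rot'].round(4),s['ft_force'].round(1),round(s['opening'],3))
if __name__=="__main__": shot(sys.argv[1],sys.argv[2:] or ("wrist",))
E
python3 shot.py rod wrist side
```

```text
1.05 [ 431.5 -226.1  230.2] [-3.1412e+00 -4.0000e-04  4.7000e-03] [ 0.2 -0.3  0.2] 1.003
```

View pics/rod_wrist.png

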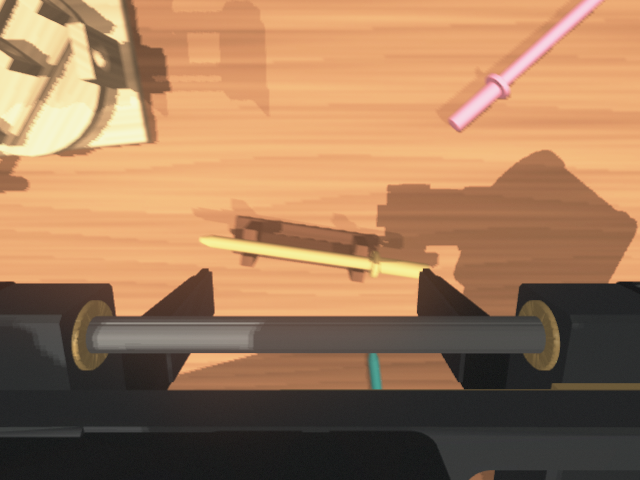

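```bash
python3 -c "
from cell import env
print(env.state())"; python3 mv.py 500 140 260 0
```

```text
{'t': 1.05, 'joints': array([-6.18671884e-01,  2.77339811e-01,  1.86636467e+00,  7.03120098e-04,
        9.97798868e-01,  9.47066847e-01]), 'qvel': array([-0.08612914,  0.01236553, -0.00849669, -0.01926352, -0.00566537,
       -0.09000165]), 'tau': array([ 3.10963444e+00, -4.52212715e+01, -2.39671093e+01,  2.96081649e-01,
        1.70598464e-02,  1.07102562e+00]), 'eef_pos': array([ 431.54362362, -226.1275872 ,  230.19851756]), 'tcp_rot': array([-3.14116515e+00, -4.17492603e-04,  4.67633459e-03]), 'ft_force': array([ 0.17063537, -0.28011304,  0.22951516]), 'moment': array([0.05990089, 0.0479166 , 0.00095806]), 'opening': 1.0027938585490597}
rot [0.0, 0.0, 0.0] shift [0.07, -0.37, -0.03] n 7.6
```

arm_command(
  targets=[
    [[0, 0, 0], [0.07, -0.37, -0.03], 0],
    [[0, 0, 0], [0.07, -0.37, -0.03], 0],
    [[0, 0, 0], [0.07, -0.37, -0.03], 0],
    [[0, 0, 0], [0.07, -0.37, -0.03], 0],
    [[0, 0, 0], [0.07, -0.37, -0.03], 0],
    [[0, 0, 0], [0.07, -0.37, -0.03], 0],
    [[0, 0, 0], [0.07, -0.37, -0.03], 0],
    [[0, 0, 0], [0.07, -0.37, -0.03], 0],
  ],
)

```text
t: 1.85
eef_pos: [500.4, 142.4, 260.0]
tcp_rot: [-3.141, -0.0, 0.002]
ft_force: [0.6, -0.9, -0.3]
opening: 0.999
```

arm_command(
  targets=[
    [[0, 0, 0], [0, 0, 0], 0],
    [[0, 0, 0], [0, 0, 0], 0],
    [[0, 0, 0], [0, 0, 0], 0],
  ],
)

```text
t: 2.15
eef_pos: [499.9, 138.8, 259.7]
tcp_rot: [3.141, 0.001, -0.001]
ft_force: [-0.6, 0.2, 0.4]
opening: 1.003
```

```bash
python3 shot.py brd wrist side top; python3 shot.py brd2 wrist
```

```text
2.3 [500.  138.9 259.9] [ 3.1414e+00  1.0000e-04 -1.6000e-03] [-0.2  0.4 -0.3] 1.002
2.35 [500.1 139.  260. ] [ 3.1415e+00 -1.0000e-04 -1.5000e-03] [-0.5  0.6 -0.2] 1.0
```

View pics/brd2_wrist.png

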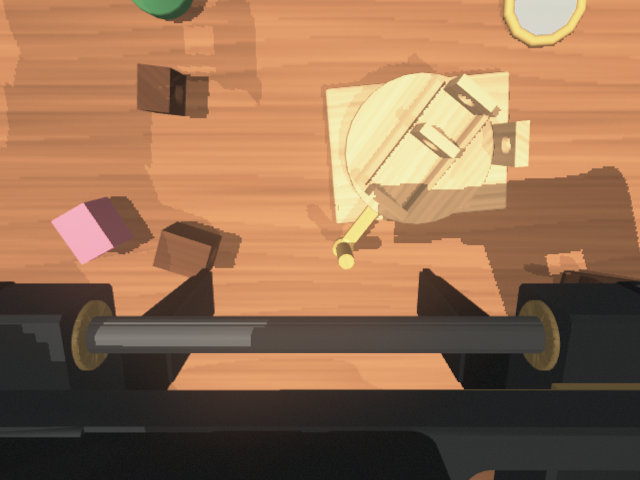

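```bash
python3 - <<'E'
from h import *
import pickle
def rects(tag,zr,xy,minA=30):
    c,p,d=pickle.load(open(f"pics/{tag}.pkl","rb"))
    P=cloud(c,d)
    m=(P[...,2]>zr[0])&(P[...,2]<zr[1])&(abs(P[...,0]-xy[0])<xy[2])&(abs(P[...,1]-xy[1])<xy[3])
    n,l,st,_=cv2.connectedComponentsWithStats(m.astype(np.uint8),connectivity=8)
    for i in range(1,n):
        if st[i,4]<minA: continue
        q=P[l==i]; r=cv2.minAreaRect(q[:,:2].astype(np.float32))
        cn=ray(c,np.array(np.nonzero(l==i))[::-1].T,0)
        print(tag,"px",st[i,:2]+st[i,2:4]//2,"A",st[i,4],"ctr",np.round(r[0],1),"size",np.round(r[1],1),"ang",round(r[2],1),"z",np.median(q[:,2]).round(1))
for t in ["brd2_wrist","brd_top","brd_side"]:
    print("pieces");rects(t,(40,60),(540,330,160,100))
    print("walls");rects(t,(64,76),(560,30,110,115),15)
    print("knob");rects(t,(72,86),(460,100,40,40),5)
c,p,d=pickle.load(open("pics/brd2_wrist.pkl","rb"))
cv2.imwrite("pics/bcrop.png",cv2.resize(p[50:290,310:550],None,fx=2.5,fy=2.5,interpolation=cv2.INTER_CUBIC))
cv2.imwrite("pics/pcrop.png",cv2.resize(p[40:290,40:260],None,fx=2.4,fy=2.4,interpolation=cv2.INTER_CUBIC))
E
```

```text
pieces
brd2_wrist px [155  88] A 1623 ctr [618.  288.7] size [31.4 40.2] ang 83.4 z 46.2
brd2_wrist px [ 84 233] A 2162 ctr [479.9 374.1] size [52.2 41.8] ang 28.0 z 46.0
brd2_wrist px [183 253] A 1929 ctr [456.6 276.1] size [52.6 40.9] ang 71.2 z 46.1
walls
brd2_wrist px [477  93] A 684 ctr [610.4  -2.4] size [40.2 10.8] ang 53.7 z 70.3
brd2_wrist px [520 143] A 772 ctr [567.2 -46.5] size [39.9 13.5] ang 5.3 z 70.2
brd2_wrist px [439 140] A 578 ctr [570.5  27.5] size [40.3 10.6] ang 53.4 z 70.3
brd2_wrist px [389 204] A 467 ctr [512.7  70.5] size [40.2 10. ] ang 53.2 z 70.4
brd2_wrist px [346 254] A 55 ctr [464.9 110.7] size [ 5.8 14.9] ang 9.1 z 70.8
knob
brd2_wrist px [346 260] A 223 ctr [460.  110.1] size [14.9 15.1] ang 0.6 z 78.1
pieces
brd_top px [170 221] A 122 ctr [472.8 387.9] size [54.2 22.1] ang 11.0 z 46.5
walls
brd_top px [322 166] A 69 ctr [609.   -3.3] size [39.5 11. ] ang 55.4 z 70.4
brd_top px [310 181] A 69 ctr [569.   26.4] size [39.5 10.6] ang 53.2 z 70.5
brd_top px [340 182] A 78 ctr [565.9 -47.4] size [40.8 12. ] ang 5.2 z 70.4
brd_top px [296 206] A 35 ctr [505.5  62.9] size [22.1 10. ] ang 57.2 z 71.2
knob
brd_top px [279 225] A 12 ctr [458.5 104.1] size [13.1  5. ] ang 13.8 z 78.0
pieces
brd_side px [153 309] A 303 ctr [617.9 289. ] size [30.5 45.1] ang 84.3 z 46.1
brd_side px [220 345] A 577 ctr [456.6 276.3] size [52.6 43. ] ang 71.2 z 46.1
brd_side px [175 380] A 674 ctr [479.4 374.7] size [53.1 42.1] ang 28.4 z 45.9
walls
brd_side px [273 207] A 102 ctr [567.1 -46.1] size [40.  16.6] ang 4.2 z 70.2
brd_side px [246 212] A 92 ctr [610.6  -1.7] size [39.5 16.1] ang 59.0 z 69.3
brd_side px [251 228] A 98 ctr [571.   27.4] size [40.1 14.3] ang 54.4 z 69.7
brd_side px [261 252] A 109 ctr [513.2  70.5] size [40.2 14.5] ang 53.9 z 69.5
brd_side px [270 277] A 27 ctr [457.6 114.3] size [14.4  7.8] ang 29.6 z 71.9
knob
brd_side px [270 274] A 51 ctr [459.3 110.9] size [13.9 14.7] ang 83.0 z 77.5
```

View pics/bcrop.png

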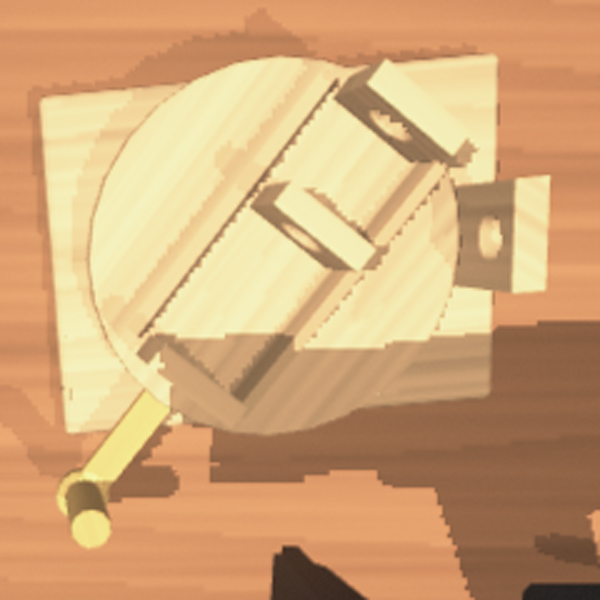

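View pics/pcrop.png

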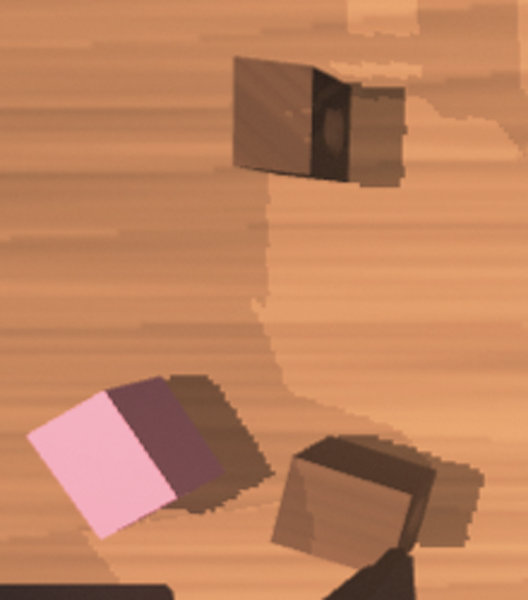

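```bash
python3 mv.py 456.6 276.1 100 71.2; python3 mv.py 456.6 276.1 14 71.2 >/dev/null; cat cmd.json
```

```text
rot [0.0, 0.0, -1.2427] shift [-0.0434, -0.1361, 0.16] n 8.3
{"p": [456.6, 276.1, 14.0], "r": [3.141592653589793, 0.0, 1.2426744274199626]}
```

arm_command(
  targets=[
    [[0, 0, -1.19], [-0.0434, -0.1361, 0.16], 0],
    [[0, 0, -1.19], [-0.0434, -0.1361, 0.16], 0],
    [[0, 0, -1.19], [-0.0434, -0.1361, 0.16], 0],
    [[0, 0, -1.19], [-0.0434, -0.1361, 0.16], 0],
    [[0, 0, -1.19], [-0.0434, -0.1361, 0.16], 0],
    [[0, 0, -1.19], [-0.0434, -0.1361, 0.16], 0],
    [[0, 0, -1.19], [-0.0434, -0.1361, 0.16], 0],
    [[0, 0, -1.19], [-0.0434, -0.1361, 0.16], 0],
  ],
)

```text
t: 3.15
eef_pos: [456.8, 275.8, 99.7]
tcp_rot: [-3.141, 0.0, 1.196]
ft_force: [0.2, 0.3, 0.4]
opening: 0.998
```

arm_command(
  targets=[
    [[0, 0, -0.0527], [0, 0, 0], 0],
    [[0, 0, -0.0527], [0, 0, 0.03], 0],
    [[0, 0, -0.0527], [0, 0, 0.06], 0],
    [[0, 0, -0.0527], [0, 0, 0.086], 0],
    [[0, 0, -0.0527], [0, 0, 0.086], 0],
    [[0, 0, -0.0527], [0, 0, 0.086], 255],
    [[0, 0, -0.0527], [0, 0, 0.086], 255],
    [[0, 0, -0.0527], [0, 0, 0.086], 255],
  ],
)

```text
t: 3.95
eef_pos: [457.3, 276.3, 15.2]
tcp_rot: [3.14, -0.001, 1.243]
ft_force: [-0.3, 0.9, 0.6]
opening: 0.803
```

arm_command(
  targets=[
    [[0, 0, 0], [0, 0, 0], 255],
    [[0, 0, 0], [0, 0, 0], 255],
    [[0, 0, 0], [0, 0, 0], 255],
    [[0, 0, 0], [0, 0, 0], 255],
    [[0, 0, 0], [0, 0, 0], 255],
    [[0, 0, 0], [0, 0, 0], 255],
  ],
)

```text
t: 4.55
eef_pos: [456.6, 276.1, 13.9]
tcp_rot: [-3.142, 0.0, 1.243]
ft_force: [0.4, -0.9, 2.9]
opening: 0.419
```

```bash
python3 mv.py 541.6 49 126 143.3
```

```text
rot [0.0, 0.0, -1.2584] shift [-0.1876, 0.1537, -0.112] n 8.4
```

arm_command(
  targets=[
    [[0, 0, 0], [0, 0, -0.04], 255],
    [[0, 0, -0.1], [0, 0, -0.09], 255],
    [[0, 0, -1.0], [-0.1876, 0.1537, -0.112], 255],
    [[0, 0, -1.0], [-0.1876, 0.1537, -0.112], 255],
    [[0, 0, -1.0], [-0.1876, 0.1537, -0.112], 255],
    [[0, 0, -1.0], [-0.1876, 0.1537, -0.112], 255],
    [[0, 0, -1.0], [-0.1876, 0.1537, -0.112], 255],
    [[0, 0, -1.0], [-0.1876, 0.1537, -0.112], 255],
  ],
)

```text
t: 5.35
eef_pos: [542.9, 45.6, 126.1]
tcp_rot: [3.141, 0.001, 2.174]
ft_force: [-0.5, 0.8, -2.3]
opening: 0.42
```

arm_command(
  targets=[
    [[0, 0, -0.2584], [0, 0, 0], 255],
    [[0, 0, -0.2584], [0, 0, 0], 255],
    [[0, 0, -0.2584], [0, 0, 0], 255],
    [[0, 0, -0.2584], [0, 0, 0], 255],
    [[0, 0, -0.2584], [0, 0, 0], 255],
  ],
)

```text
t: 5.85
eef_pos: [541.6, 49.2, 125.9]
tcp_rot: [-3.141, -0.0, 2.427]
ft_force: [0.6, -0.1, -0.9]
opening: 0.417
```

```bash
python3 shot.py w1 side wrist; cat > rects.py <<'E'
from h import *
import pickle
def rects(tag,zr,xy,minA=30):
    c,p,d=pickle.load(open(f"pics/{tag}.pkl","rb"))
    P=cloud(c,d)
    m=(P[...,2]>zr[0])&(P[...,2]<zr[1])&(abs(P[...,0]-xy[0])<xy[2])&(abs(P[...,1]-xy[1])<xy[3])
    n,l,st,_=cv2.connectedComponentsWithStats(m.astype(np.uint8),connectivity=8)
    for i in range(1,n):
        if st[i,4]<minA: continue
        q=P[l==i]; r=cv2.minAreaRect(q[:,:2].astype(np.float32))
        print(tag,"px",st[i,:2]+st[i,2:4]//2,"A",st[i,4],"ctr",np.round(r[0],1),"size",np.round(r[1],1),"ang",round(r[2],1),"z",np.median(q[:,2]).round(1),"mean",q.mean(0).round(1))
E
python3 -c "
from rects import *
rects('w1_side',(150,163),(541,49,60,60))
rects('w1_side',(64,76),(560,30,110,115),15)"
```

```text
5.95 [541.6  49.2 125.9] [-3.1415e+00  1.0000e-04  2.4283e+00] [-0.   0.1 -1. ] 0.421
w1_side px [253 213] A 444 ctr [542.9  51.1] size [54.9 55.2] ang 54.9 z 157.9 mean [539.1  52.2 157.6]
w1_side px [274 208] A 84 ctr [563.8 -46.1] size [34.4 14.4] ang 2.8 z 69.8 mean [563.2 -45.6  69.5]
w1_side px [261 252] A 112 ctr [513.5  70.5] size [40.2 14.6] ang 54.9 z 69.6 mean [512.3  71.6  69.1]
w1_side px [270 277] A 30 ctr [457.2 113.8] size [14.5  7.3] ang 44.3 z 70.5 mean [457.1 114.5  70. ]
```

View pics/w1_side.png

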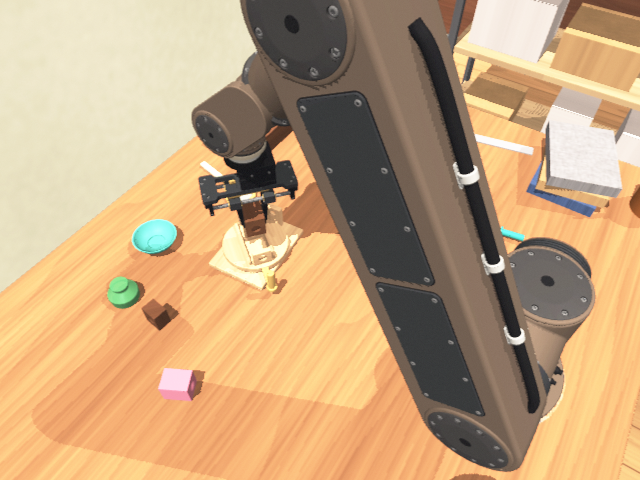

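View pics/w1_wrist.png

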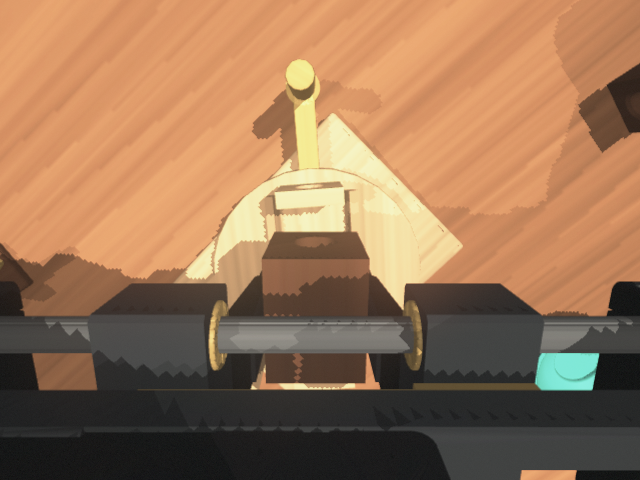

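arm_command(
  targets=[
    [[0, 0, -0.073], [0, 0, 0], 255],
    [[0, 0, -0.073], [0, 0, 0.02], 255],
    [[0, 0, -0.073], [0, 0, 0.04], 255],
    [[0, 0, -0.073], [0, 0, 0.05], 255],
    [[0, 0, -0.073], [0, 0, 0.05], 255],
    [[0, 0, -0.073], [0, 0, 0.05], 255],
  ],
)

```text
t: 6.55
eef_pos: [541.9, 49.0, 76.3]
tcp_rot: [3.142, 0.0, 2.502]
ft_force: [0.6, -0.3, -0.6]
opening: 0.417
```

```bash
python3 shot.py w2 side wrist; python3 -c "
from h import *
p=cv2.imread('pics/w2_wrist.png')[100:400,180:480]
q=cv2.imread('pics/w2_side.png')[170:300,190:320]
cv2.imwrite('pics/w2.png',np.hstack([cv2.resize(p,(400,400)),cv2.resize(q,(400,400))]))"
```

```text
6.65 [542.1  49.   76.7] [3.1410e+00 1.1000e-03 2.5024e+00] [ 1.   0.  -1.6] 0.418
```

View pics/w2.png

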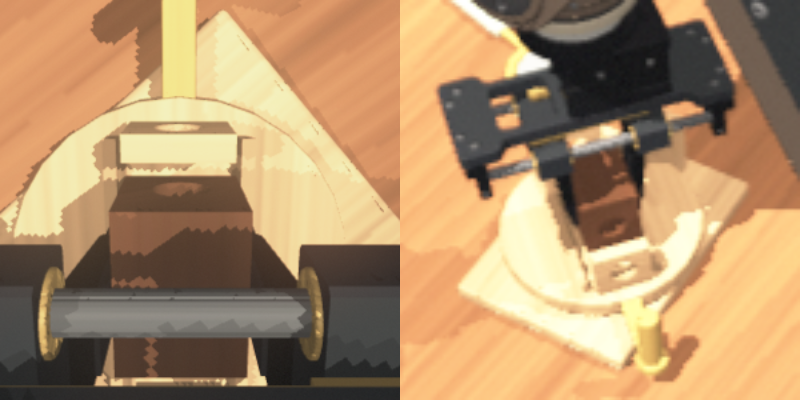

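arm_command(
  targets=[
    [[0, 0, 0], [0, 0, 0.01], 255],
    [[0, 0, 0], [0, 0, 0.02], 255],
    [[0, 0, 0], [0, 0, 0.0295], 255],
    [[0, 0, 0], [0, 0, 0.0295], 255],
    [[0, 0, 0], [0, 0, 0.0295], 255],
  ],
)

```text
t: 7.15
eef_pos: [541.4, 49.0, 45.7]
tcp_rot: [-3.141, -0.001, 2.502]
ft_force: [0.1, 0.2, -1.4]
opening: 0.42
```

arm_command(
  targets=[
    [[0, 0, 0], [0, 0, 0], 0],
    [[0, 0, 0], [0, 0, 0], 0],
    [[0, 0, 0], [0, 0, 0], 0],
    [[0, 0, 0], [0, 0, -0.02], 0],
    [[0, 0, 0], [0, 0, -0.06], 0],
    [[0, 0, 0], [0, 0, -0.095], 0],
    [[0, 0, 0], [0, 0, -0.095], 0],
  ],
)

```text
t: 7.85
eef_pos: [543.5, 49.0, 145.6]
tcp_rot: [3.138, 0.006, 2.503]
ft_force: [0.3, -0.2, -0.6]
opening: 0.949
```

```bash
python3 shot.py w3 side wrist; cat >> mv.py <<'E'
E
cat > m2.py <<'E'
# relative move from measured pose (fine) : m2.py x y z yawdeg
import sys
from h import *
from cell import env
s=env.state(); a=list(map(float,sys.argv[1:]))
r0=[np.pi,0,s['tcp_rot'][2]]
w,t=rows(s['eef_pos'],r0,a[:3],[np.pi,0,np.radians(a[3])])
print(s['eef_pos'].round(1),s['tcp_rot'].round(3),"rot",w.round(4),"shift",t.round(4),"n",np.linalg.norm(t)/.05,np.degrees(np.linalg.norm(w))/8.59)
E
python3 m2.py 618 288.7 100 83.4
python3 -c "
from rects import *
rects('w3_side',(74,84),(541,49,60,60))
rects('w3_wrist',(74,84),(541,49,60,60))
rects('w3_wrist',(64,72),(560,30,110,115),15)"
```

```text
7.95 [541.7  49.  141.8] [3.1408e+00 1.3000e-03 2.5025e+00] [-0.7  0.  -0.8] 0.989
[541.7  49.  141.8] [3.141e+00 1.000e-03 2.503e+00] rot [-0.     -0.      1.0469] shift [0.0818 0.2379 0.0418] n 5.100506396422862 6.982912606463443
w3_side px [256 237] A 373 ctr [543.5  48.7] size [40.1 58.4] ang 53.1 z 78.5 mean [541.7  50.3  78.3]
w3_wrist px [314 250] A 5147 ctr [541.8  49.5] size [40.  52.4] ang 53.4 z 78.4 mean [541.   50.   78.4]
w3_wrist px [314  90] A 35 ctr [464.3 106.7] size [13.6  3.9] ang 53.6 z 67.5 mean [464.8 106.4  68.3]
w3_wrist px [314 191] A 1075 ctr [512.1  71. ] size [39.9  9.8] ang 53.4 z 70.3 mean [511.9  71.2  70.1]
w3_wrist px [314 208] A 129 ctr [521.   64.9] size [39.8  0.5] ang 53.2 z 68.1 mean [521.1  65.1  68.2]
w3_wrist px [314 299] A 951 ctr [569.9  27.9] size [39.8 11. ] ang 53.6 z 70.4 mean [569.6  28.2  70.2]
w3_wrist px [233 366] A 593 ctr [573.5 -45.2] size [27.7 13.6] ang 3.4 z 70.4 mean [575.7 -44.7  70. ]
w3_wrist px [314 363] A 1008 ctr [609.8  -1.8] size [40.1 11.8] ang 53.8 z 70.2 mean [609.1  -1.2  69.6]
```

View pics/w3_wrist.png

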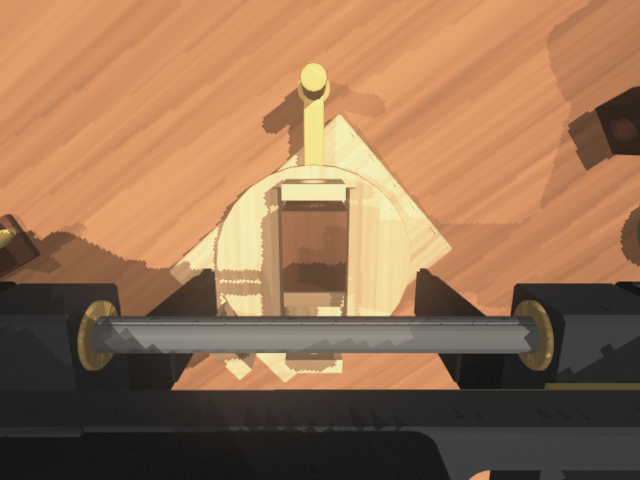

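arm_command(
  targets=[
    [[0, 0, 1.0], [0.0818, 0.2379, 0.0418], 100],
    [[0, 0, 1.0], [0.0818, 0.2379, 0.0418], 100],
    [[0, 0, 1.0], [0.0818, 0.2379, 0.0418], 100],
    [[0, 0, 1.0], [0.0818, 0.2379, 0.0418], 100],
    [[0, 0, 1.0], [0.0818, 0.2379, 0.0418], 100],
    [[0, 0, 1.0], [0.0818, 0.2379, 0.0418], 100],
    [[0, 0, 1.0], [0.0818, 0.2379, 0.0418], 100],
    [[0, 0, 1.0], [0.0818, 0.2379, 0.0418], 100],
  ],
)

```text
t: 8.75
eef_pos: [617.0, 289.0, 97.3]
tcp_rot: [-3.139, 0.001, 1.502]
ft_force: [0.6, -1.2, 1.1]
opening: 0.612
```

```bash
python3 shot.py n1 wrist side; python3 m2.py 618 288.7 100 83.4; python3 -c "
from rects import *
rects('n1_side',(40,70),(680,285,100,60))
rects('n1_wrist',(40,70),(680,285,100,60))
rects('n1_side',(15,70),(700,285,50,60))"
```

```text
8.85 [617.4 288.4  98.3] [-3.1399e+00  9.0000e-04  1.5059e+00] [-0.6  0.6 -0.1] 0.61
[617.4 288.4  98.3] [-3.140e+00  1.000e-03  1.506e+00] rot [-0.     -0.      0.0503] shift [ 0.0004  0.0005 -0.0017] n 0.03614143899322153 0.3354329777513302
n1_side px [118 285] A 211 ctr [718.  289.1] size [30.4 37. ] ang 76.8 z 49.7 mean [716.2 289.3  49.6]
n1_side px [153 312] A 244 ctr [617.9 289.4] size [30.7 42.5] ang 84.8 z 45.9 mean [613.9 292.2  45.8]
n1_wrist px [486 253] A 3219 ctr [717.1 287.5] size [36.  37.7] ang 87.8 z 50.4 mean [716.3 287.6  50.3]
n1_wrist px [317 259] A 3419 ctr [617.7 289.4] size [30.6 40.1] ang 83.2 z 46.4 mean [617.7 290.3  46.3]
n1_side px [121 291] A 560 ctr [714.  296.1] size [42.9 58.2] ang 82.2 z 32.1 mean [709.4 295.7  35.7]
```

View pics/n1_wrist.png

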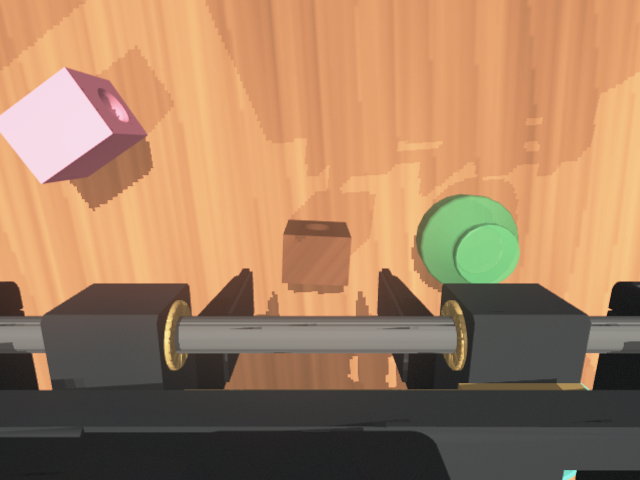

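arm_command(
  targets=[
    [[0, 0, 0.05], [0, 0, 0], 100],
    [[0, 0, 0.05], [0, 0, 0.03], 100],
    [[0, 0, 0.05], [0, 0, 0.06], 100],
    [[0, 0, 0.05], [0, 0, 0.086], 100],
    [[0, 0, 0.05], [0, 0, 0.086], 100],
    [[0, 0, 0.05], [0, 0, 0.086], 255],
    [[0, 0, 0.05], [0, 0, 0.086], 255],
    [[0, 0, 0.05], [0, 0, 0.086], 255],
  ],
)

```text
t: 9.65
eef_pos: [618.5, 288.8, 15.2]
tcp_rot: [3.14, -0.001, 1.453]
ft_force: [1.1, -0.3, 3.4]
opening: 0.422
```

arm_command(
  targets=[
    [[0, 0, 0], [0, 0, 0], 255],
    [[0, 0, 0], [0, 0, 0], 255],
    [[0, 0, 0], [0, 0, 0], 255],
  ],
)

```text
t: 9.95
eef_pos: [618.6, 288.8, 15.2]
tcp_rot: [3.14, -0.001, 1.453]
ft_force: [-0.5, -0.4, 7.3]
opening: 0.42
```

```bash
python3 m2.py 590.2 13 126 143.3
```

```text
[618.6 288.8  15.2] [ 3.140e+00 -1.000e-03  1.453e+00] rot [ 0.      0.     -1.0483] shift [-0.2773  0.0043 -0.1108] n 5.9721860273299185 6.99204666234032
```

arm_command(
  targets=[
    [[0, 0, 0], [0, 0, -0.04], 255],
    [[0, 0, -0.1], [0, 0, -0.08], 255],
    [[0, 0, -0.8], [-0.2773, 0.0043, -0.1108], 255],
    [[0, 0, -0.8], [-0.2773, 0.0043, -0.1108], 255],
    [[0, 0, -0.8], [-0.2773, 0.0043, -0.1108], 255],
    [[0, 0, -0.8], [-0.2773, 0.0043, -0.1108], 255],
    [[0, 0, -0.8], [-0.2773, 0.0043, -0.1108], 255],
    [[0, 0, -0.8], [-0.2773, 0.0043, -0.1108], 255],
  ],
)

```text
t: 10.75
eef_pos: [589.1, 10.1, 125.5]
tcp_rot: [3.141, 0.001, 2.256]
ft_force: [0.9, 1.3, -0.6]
opening: 0.419
```

arm_command(
  targets=[
    [[0, 0, -0.248], [0, 0, 0], 255],
    [[0, 0, -0.248], [0, 0, 0], 255],
    [[0, 0, -0.248], [0, 0, 0], 255],
    [[0, 0, -0.248], [0, 0, 0], 255],
    [[0, 0, -0.248], [0, 0, 0], 255],
  ],
)

```text
t: 11.25
eef_pos: [589.5, 13.1, 124.6]
tcp_rot: [3.142, 0.0, 2.499]
ft_force: [-0.0, -0.4, -0.9]
opening: 0.42
```

```bash
python3 shot.py n2 wrist side;python3 m2.py 590.2 13 78 143.3;  python3 -c "
from h import *
p=cv2.imread('pics/n2_wrist.png')[100:400,180:480]
q=cv2.imread('pics/n2_side.png')[150:300,170:320]
cv2.imwrite('pics/n2.png',np.hstack([cv2.resize(p,(400,400)),cv2.resize(q,(400,400))]))"
```

```text
11.35 [589.5  13.1 124.5] [3.1416e+00 1.0000e-04 2.4996e+00] [ 0.3 -0.6 -0.4] 0.415
[589.5  13.1 124.5] [3.142 0.    2.5  ] rot [ 0.      0.     -0.0015] shift [-0.0007  0.0003  0.0465] n 0.9296924816018148 0.009982650216839088
```

View pics/n2.png

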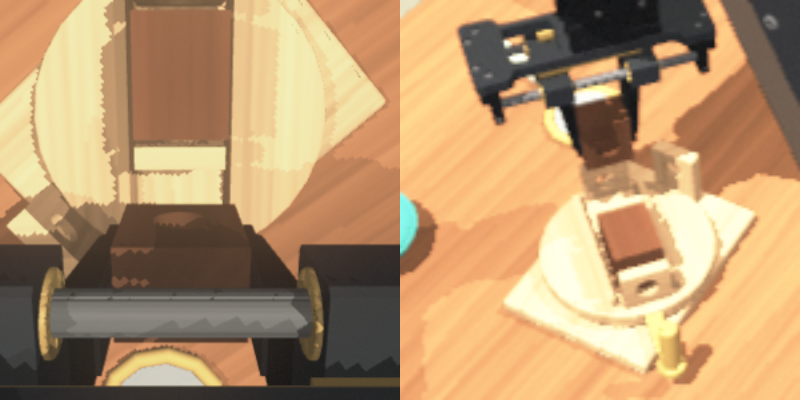

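arm_command(
  targets=[
    [[0, 0, 0], [-0.0005, 0, 0.03], 255],
    [[0, 0, 0], [-0.0005, 0, 0.048], 255],
    [[0, 0, 0], [-0.0005, 0, 0.058], 255],
    [[0, 0, 0], [-0.0005, 0, 0.068], 255],
    [[0, 0, 0], [-0.0005, 0, 0.0765], 255],
    [[0, 0, 0], [-0.0005, 0, 0.0765], 255],
    [[0, 0, 0], [-0.0005, 0, 0.0765], 255],
  ],
)

```text
t: 12.05
eef_pos: [590.0, 12.5, 48.1]
tcp_rot: [3.141, 0.0, 2.5]
ft_force: [0.1, 0.8, -0.6]
opening: 0.42
```

arm_command(
  targets=[
    [[0, 0, 0], [0, 0, 0.0007], 115],
    [[0, 0, 0], [0, 0, 0.0007], 115],
    [[0, 0, 0], [0, 0, 0.0007], 115],
    [[0, 0, 0], [0, 0, -0.02], 115],
    [[0, 0, 0], [0, 0, -0.06], 115],
    [[0, 0, 0], [0, 0, -0.1], 115],
    [[0, 0, 0], [0, 0, -0.1], 115],
  ],
)

```text
t: 12.75
eef_pos: [591.9, 12.4, 153.0]
tcp_rot: [3.137, 0.007, 2.501]
ft_force: [0.3, 0.2, -0.2]
opening: 0.545
```

```bash
python3 shot.py n3 wrist side; python3 -c "
from rects import *
for t in ('n3_side','n3_wrist'):
  rects(t,(74,84),(570,30,80,60))
  rects(t,(64,72),(560,30,110,115),15)"; python3 m2.py 459.8 109.9 120 143.3
```

```text
12.85 [590.   12.6 148.6] [3.1407e+00 1.6000e-03 2.5005e+00] [-0.8  0.2 -1. ] 0.55
n3_side px [248 217] A 206 ctr [591.   13.1] size [39.7 35.5] ang 52.7 z 78.2 mean [590.3  13.5  78.1]
n3_side px [256 237] A 377 ctr [542.3  49.6] size [40.2 56.3] ang 53.1 z 78.2 mean [541.8  50.3  78.2]
n3_side px [273 208] A 91 ctr [567.4 -45.8] size [41.  16.1] ang 3.3 z 69.4 mean [565.9 -45.   68.9]
n3_side px [247 210] A 30 ctr [610.5  -6.2] size [32.2  7.5] ang 54.8 z 70.2 mean [610.6  -6.4  70.1]
n3_side px [251 226] A 80 ctr [575.3  24.9] size [39.9 17.4] ang 54.1 z 69.6 mean [576.1  24.6  69.1]
n3_side px [260 251] A 137 ctr [516.3  68.5] size [40.7 20.4] ang 53.8 z 69.0 mean [515.9  69.8  68.6]
n3_side px [270 278] A 16 ctr [458.  114.6] size [14.7  5.8] ang 26.3 z 67.8 mean [456.7 114.3  67.8]
n3_wrist px [313 149] A 5665 ctr [541.8  49.5] size [40.1 51.6] ang 53.2 z 78.3 mean [541.2  49.9  78.4]
n3_wrist px [314 245] A 2817 ctr [590.6  13. ] size [40.1 30.5] ang 53.0 z 78.4 mean [590.1  13.3  78.4]
n3_wrist px [313  89] A 1235 ctr [512.3  70.8] size [39.8 10.3] ang 53.3 z 70.3 mean [512.5  70.7  70.1]
n3_wrist px [313 205] A 1022 ctr [570.  28.] size [39.8 10.3] ang 53.4 z 70.3 mean [569.7  28.1  70. ]
n3_wrist px [314 221] A 127 ctr [578.5  22. ] size [39.7  0.7] ang 53.1 z 68.3 mean [578.6  21.9  67.9]
n3_wrist px [221 262] A 991 ctr [564.  -46.2] size [34.2 13.2] ang 5.1 z 70.3 mean [563.3 -45.3  69.9]
n3_wrist px [313 277] A 920 ctr [609.9  -1.9] size [39.9 10.7] ang 53.6 z 70.2 mean [609.5  -1.4  70. ]
[590.   12.6 148.6] [3.141e+00 2.000e-03 2.501e+00] rot [ 0.      0.     -0.0005] shift [0.1626 0.0002 0.0286] n 3.300964824830943 0.003657353410260742
```

View pics/n3_wrist.png

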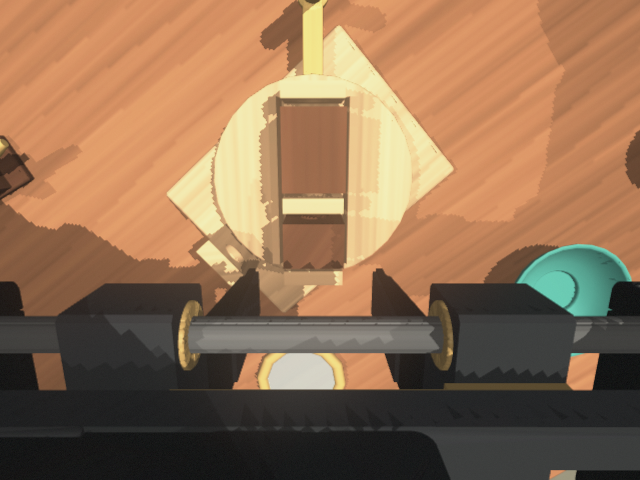

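arm_command(
  targets=[
    [[0, 0, 0], [0.1626, 0.0002, 0.0286], 115],
    [[0, 0, 0], [0.1626, 0.0002, 0.0286], 115],
    [[0, 0, 0], [0.1626, 0.0002, 0.0286], 115],
    [[0, 0, 0], [0.1626, 0.0002, 0.0286], 115],
    [[0, 0, 0], [0.1626, 0.0002, 0.0286], 115],
    [[0, 0, 0], [0.1626, 0.0002, 0.0286], 115],
  ],
)

```text
t: 13.45
eef_pos: [460.6, 109.7, 119.0]
tcp_rot: [-3.142, 0.0, 2.501]
ft_force: [-0.2, -0.8, 0.1]
opening: 0.552
```

```bash
python3 shot.py k1 wrist; python3 m2.py 459.8 109.9 43 143.3; python3 -c "
from rects import *
rects('k1_wrist',(74,84),(460,110,30,30))
rects('k1_wrist',(64,72),(460,110,30,30))"
```

```text
13.5 [460.9 109.5 119.1] [3.1414e+00 5.0000e-04 2.5002e+00] [ 1.4  0.  -0.3] 0.55
[460.9 109.5 119.1] [3.141e+00 1.000e-03 2.500e+00] rot [ 0.      0.     -0.0009] shift [ 0.0011 -0.0003  0.0761] n 1.5221953420784862 0.005951527639577701
k1_wrist px [314 261] A 591 ctr [459.1 110.5] size [15.4 15.1] ang 73.5 z 78.2 mean [458.7 110.8  78.1]
k1_wrist px [314 248] A 83 ctr [455.  113.7] size [14.4  5.2] ang 51.1 z 68.0 mean [454.2 114.3  68.1]
```

View pics/k1_wrist.png

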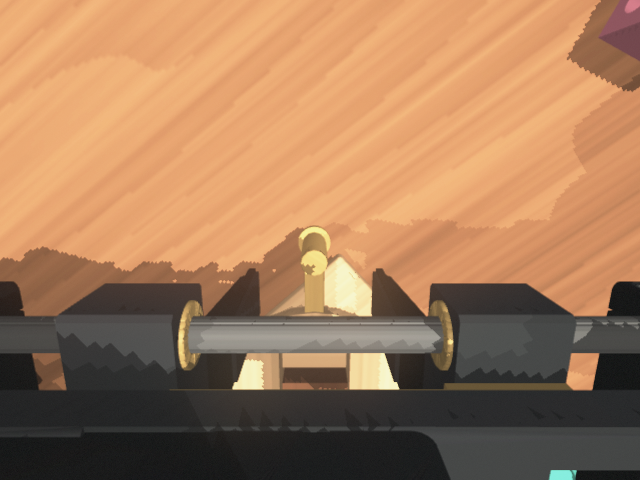

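Knob at pixel (314,261), centred between the fingers; descend and grip.

arm_command(
  targets=[
    [[0, 0, 0], [0.0013, 0, 0.03], 115],
    [[0, 0, 0], [0.0013, 0, 0.06], 115],
    [[0, 0, 0], [0.0013, 0, 0.076], 150],
    [[0, 0, 0], [0.0013, 0, 0.076], 255],
    [[0, 0, 0], [0.0013, 0, 0.076], 255],
    [[0, 0, 0], [0.0013, 0, 0.076], 255],
    [[0, 0, 0], [0.0013, 0, 0.076], 255],
    [[0, 0, 0], [0.0013, 0, 0.076], 255],
  ],
)

```text
t: 14.3
eef_pos: [459.2, 110.7, 44.1]
tcp_rot: [3.141, 0.001, 2.501]
ft_force: [0.1, -1.6, 5.8]
opening: 0.163
```

arm_command(
  targets=[
    [[0, 0, 0], [0, 0, 0], 255],
    [[0, 0, 0], [0, 0, 0], 255],
  ],
)

```text
t: 14.5
eef_pos: [459.2, 110.7, 44.1]
tcp_rot: [3.14, 0.002, 2.501]
ft_force: [0.6, -1.6, 6.6]
opening: 0.158
```

```bash
python3 - <<'E'
from h import *
from cell import env
s=env.state(); p=s['eef_pos']; print(p.round(1),s['tcp_rot'].round(3),s['ft_force'].round(1),s['opening'])
ax=np.array([560,35.3]); v=p[:2]-ax; print(np.linalg.norm(v),np.degrees(np.arctan2(v[1],v[0])))
A=R.from_euler('xyz',[np.pi,0,s['tcp_rot'][2]])
for a in [2,6,11,16,21,26,31,36,40,44,47,48.2]:
    r=np.radians(-a); c,sn=np.cos(r),np.sin(r)
    q=ax+np.array([c*v[0]-sn*v[1],sn*v[0]+c*v[1]])
    print(a,round(np.radians(a),3),A.inv().apply(np.r_[q-p[:2],0]).round(1))
E
```

```text
[459.2 110.7  44.1] [3.140e+00 2.000e-03 2.501e+00] [ 0.6 -1.6  6.6] 0.15815381422562452
125.84337426441968 143.19310026149049
2 0.035 [-0.1  4.4  0. ]
6 0.105 [-0.7 13.2  0. ]
11 0.192 [-2.3 24.   0. ]
16 0.279 [-4.9 34.7  0. ]
21 0.367 [-8.4 45.1  0. ]
26 0.454 [-12.8  55.1   0. ]
31 0.541 [-18.1  64.8   0. ]
36 0.628 [-24.1  73.9   0. ]
40 0.698 [-29.6  80.8   0. ]
44 0.768 [-35.4  87.4   0. ]
47 0.82 [-40.1  92.    0. ]
48.2 0.841 [-42.1  93.8   0. ]
```

arm_command(
  targets=[
    [[0, 0, 0.035], [-0.0001, 0.0044, 0], 255],
    [[0, 0, 0.105], [-0.0007, 0.0132, 0], 255],
    [[0, 0, 0.192], [-0.0023, 0.024, 0], 255],
    [[0, 0, 0.279], [-0.0049, 0.0347, 0], 255],
    [[0, 0, 0.367], [-0.0084, 0.0451, 0], 255],
    [[0, 0, 0.454], [-0.0128, 0.0551, 0], 255],
    [[0, 0, 0.541], [-0.0181, 0.0648, 0], 255],
    [[0, 0, 0.628], [-0.0241, 0.0739, 0], 255],
  ],
)

```text
t: 15.3
eef_pos: [523.1, 155.3, 44.1]
tcp_rot: [3.14, 0.001, 1.869]
ft_force: [1.5, -10.0, 4.8]
opening: 0.164
```

```bash
cat > arc.py <<'E'
import sys
from h import *
from cell import env
s=env.state(); p=s['eef_pos']; print(s['t'],p.round(1),s['tcp_rot'].round(3),s['ft_force'].round(1),s['opening'])
ax=np.array([560,35.3]); v=p[:2]-ax; an=np.degrees(np.arctan2(v[1],v[0]));print(np.linalg.norm(v),an)
A=R.from_euler('xyz',[np.pi,0,s['tcp_rot'][2]])
for t in map(float,sys.argv[1:]):
    r=np.radians(t); q=ax+125.4*np.array([np.cos(r),np.sin(r)])
    print(t,round(s['tcp_rot'][2]-r,3),A.inv().apply(np.r_[q-p[:2],0]).round(1))
E
python3 arc.py 103 99 96.5 95 94 93
```

```text
15.3 [523.1 155.3  44.1] [3.140e+00 1.000e-03 1.869e+00] [  1.5 -10.    4.8] 0.16420711073006156
125.53062654927446 107.10674843650197
103.0 0.072 [-0.5  9.   0. ]
99.0 0.142 [-1.4 17.7  0. ]
96.5 0.185 [-2.3 23.1  0. ]
95.0 0.211 [-2.9 26.3  0. ]
94.0 0.229 [-3.4 28.4  0. ]
93.0 0.246 [-3.9 30.6  0. ]
```

arm_command(
  targets=[
    [[0, 0, 0.072], [-0.001, 0.009, 0], 255],
    [[0, 0, 0.142], [-0.002, 0.0177, 0], 255],
    [[0, 0, 0.185], [-0.003, 0.0231, 0], 255],
    [[0, 0, 0.211], [-0.0036, 0.0263, 0], 255],
    [[0, 0, 0.211], [-0.0036, 0.0263, 0], 255],
    [[0, 0, 0.211], [-0.0036, 0.0263, 0], 255],
  ],
)

```text
t: 15.9
eef_pos: [548.1, 160.0, 44.1]
tcp_rot: [3.141, 0.0, 1.662]
ft_force: [-3.7, -0.4, 8.1]
opening: 0.162
```

```bash
python3 arc.py 94 93 92; python3 shot.py k2 wrist side top; python3 -c "
from rects import *
for t in ('k2_wrist','k2_side','k2_top'):
  rects(t,(74,84),(560,30,80,75))
  rects(t,(64,72),(560,30,50,115),15)"
```

```text
15.9 [548.1 160.   44.1] [3.141 0.    1.662] [-3.7 -0.4  8.1] 0.16239001786295762
125.28462460596023 95.42953235347984
94.0 0.021 [0.1 3.1 0. ]
93.0 0.039 [0.  5.3 0. ]
92.0 0.056 [-0.1  7.5  0. ]
16.05 [548.1 160.   44.1] [3.1414e+00 1.0000e-04 1.6618e+00] [-3.   0.2  7.1] 0.163
k2_side px [260 217] A 168 ctr [563.9  -1.2] size [42.4 31.2] ang 0.8 z 78.3 mean [565.7   1.5  78.2]
k2_side px [250 235] A 301 ctr [559.1  56.5] size [41.  52.7] ang 4.5 z 78.2 mean [557.   53.7  78.2]
k2_side px [260 232] A 129 ctr [561.3  30. ] size [42.7 71.1] ang 6.0 z 69.1 mean [554.5  22.4  68.6]
k2_top px [322 183] A 187 ctr [562.8  -4. ] size [41.2 29.8] ang 4.6 z 78.9 mean [562.   -3.8  78.8]
k2_top px [299 185] A 329 ctr [557.3  56.7] size [41.2 51.9] ang 4.7 z 78.8 mean [556.8  56.3  78.7]
k2_top px [332 183] A 44 ctr [564.7 -28.4] size [39.   9.8] ang 7.4 z 70.0 mean [563.8 -28.4  69.8]
k2_top px [340 182] A 61 ctr [565.9 -47.3] size [40.6 11.6] ang 4.3 z 69.9 mean [565.3 -47.6  69.6]
k2_top px [312 185] A 47 ctr [559.7  21.3] size [39.2  9.8] ang 5.1 z 70.6 mean [559.6  21.8  70.1]
k2_top px [284 188] A 46 ctr [551.6  92.9] size [36.  10.2] ang 1.2 z 69.7 mean [550.9  92.6  69.8]
```

arm_command(
  targets=[
    [[0, 0, 0.01], [0, 0.0015, 0], 255],
    [[0, 0, 0.02], [0, 0.003, 0], 255],
    [[0, 0, 0.02], [0, 0.003, 0], 255],
  ],
)

```text
t: 16.35
eef_pos: [548.1, 159.9, 44.0]
tcp_rot: [-3.135, 0.001, 1.642]
ft_force: [-16.5, -3.3, 16.7]
opening: 0.162
```

```bash
python3 arc.py 93
```

```text
16.35 [548.1 159.9  44. ] [-3.135e+00  1.000e-03  1.642e+00] [-16.5  -3.3  16.7] 0.16189723334738307
125.13460195518404 95.43955681500012
93.0 0.019 [0.3 5.3 0. ]
```

arm_command(
  targets=[
    [[0, 0, 0], [0, 0, 0], 115],
    [[0, 0, 0], [0, 0, 0], 115],
    [[0, 0, 0], [0, 0, 0], 115],
    [[0, 0, 0], [0, 0, 0], 115],
    [[0, 0, 0], [0, -0.003, -0.03], 115],
    [[0, 0, 0], [0, -0.003, -0.08], 115],
    [[0, 0, 0], [0, -0.003, -0.13], 115],
  ],
)

```text
t: 17.05
eef_pos: [547.9, 159.9, 174.4]
tcp_rot: [-3.14, 0.0, 1.641]
ft_force: [0.8, 0.1, -0.0]
opening: 0.547
```

```bash
python3 m2.py 530 -130 250 95
```

```text
[547.9 159.9 174.4] [-3.14   0.     1.641] rot [ 0.      0.     -0.0167] shift [-0.2879 -0.0383 -0.0756] n 6.002303577537516 0.11129615570810913
```

arm_command(
  targets=[
    [[0, 0, -0.0167], [-0.2879, -0.0383, -0.0756], 0],
    [[0, 0, -0.0167], [-0.2879, -0.0383, -0.0756], 0],
    [[0, 0, -0.0167], [-0.2879, -0.0383, -0.0756], 0],
    [[0, 0, -0.0167], [-0.2879, -0.0383, -0.0756], 0],
    [[0, 0, -0.0167], [-0.2879, -0.0383, -0.0756], 0],
    [[0, 0, -0.0167], [-0.2879, -0.0383, -0.0756], 0],
    [[0, 0, -0.0167], [-0.2879, -0.0383, -0.0756], 0],
    [[0, 0, -0.0167], [-0.2879, -0.0383, -0.0756], 0],
  ],
)

```text
t: 17.85
eef_pos: [530.3, -130.8, 248.9]
tcp_rot: [3.141, -0.0, 1.656]
ft_force: [0.1, -0.0, -0.5]
opening: 1.001
```

arm_command(
  targets=[
    [[0, 0, 0], [0, 0, 0], 0],
    [[0, 0, 0], [0, 0, 0], 0],
  ],
)

```text
t: 18.05
eef_pos: [530.4, -128.6, 248.6]
tcp_rot: [-3.141, -0.0, 1.66]
ft_force: [-1.0, 0.2, -0.0]
opening: 0.998
```

```bash
python3 shot.py b1 wrist side top; python3 -c "
from rects import *
for t in ('b1_wrist','b1_side','b1_top'):
  rects(t,(74,84),(560,30,80,75))
  rects(t,(64,73),(560,30,50,115),15)";  python3 m2.py 480 -360 250 95
```

```text
18.2 [ 530.5 -128.9  248.7] [-3.1412e+00 -1.0000e-04  1.6597e+00] [ 0.7  0.7 -0.4] 1.004
b1_wrist px [372  14] A 1457 ctr [560.   41.5] size [40. 20.] ang 5.3 z 78.2 mean [559.9  41.1  78.2]
b1_wrist px [369  74] A 1970 ctr [563.7  -2.6] size [40.2 30.3] ang 5.0 z 78.3 mean [563.6  -2.6  78.3]
b1_wrist px [345  14] A 28 ctr [539.8  42.3] size [ 0.2 21.2] ang 5.1 z 69.7 mean [539.8  42.1  69.5]
b1_wrist px [370  30] A 150 ctr [560.7  32. ] size [39.5  1.1] ang 4.9 z 68.6 mean [560.3  32.   68.6]
b1_wrist px [369  43] A 732 ctr [561.3  22.4] size [40.2 10.4] ang 4.7 z 70.2 mean [561.   22.   69.9]
b1_wrist px [344  69] A 24 ctr [543.4   0.8] size [ 0.2 18.2] ang 5.1 z 70.0 mean [543.4   0.9  70.1]
b1_wrist px [368  95] A 81 ctr [565.  -17.5] size [39.4  0.4] ang 4.8 z 66.5 mean [564.1 -17.6  68.3]
b1_wrist px [367 107] A 603 ctr [565.7 -27.5] size [40.1  9.6] ang 5.2 z 70.3 mean [565.6 -27.6  70. ]
b1_wrist px [366 130] A 652 ctr [567.4 -46. ] size [40.1 10.9] ang 5.1 z 70.4 mean [567.3 -46.   70.4]
b1_side px [262 217] A 214 ctr [564.4  -2.6] size [42.7 32.2] ang 4.3 z 78.2 mean [563.
[... 271 characters left out ...]
39.7 29.9] ang 4.2 z 79.1 mean [562.1  -3.8  79. ]
b1_top px [299 186] A 322 ctr [557.   56.7] size [41.1 51.7] ang 5.2 z 78.8 mean [556.7  56.5  78.8]
b1_top px [332 183] A 60 ctr [564.  -28.9] size [40.6 10. ] ang 0.6 z 70.6 mean [563.7 -28.6  70.1]
b1_top px [340 182] A 69 ctr [565.9 -47.5] size [40.2 11.8] ang 5.6 z 70.1 mean [564.4 -47.7  69.9]
b1_top px [312 185] A 58 ctr [559.4  21.2] size [40.6  9.8] ang 5.8 z 70.3 mean [559.2  21.4  70.3]
b1_top px [284 188] A 58 ctr [552.9  92.8] size [38.9 10. ] ang 5.8 z 70.4 mean [552.4  92.7  70.3]
[ 530.5 -128.9  248.7] [-3.141 -0.     1.66 ] rot [ 0.     -0.      0.0017] shift [-0.2257 -0.0709 -0.0013] n 4.731288521600412 0.011161424980080072
```

View pics/b1_wrist.png

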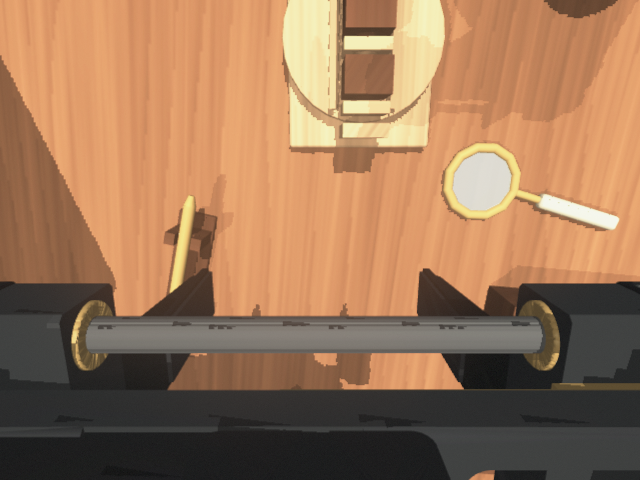

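arm_command(
  targets=[
    [[0, 0, 0], [-0.2257, -0.0709, 0], 0],
    [[0, 0, 0], [-0.2257, -0.0709, 0], 0],
    [[0, 0, 0], [-0.2257, -0.0709, 0], 0],
    [[0, 0, 0], [-0.2257, -0.0709, 0], 0],
    [[0, 0, 0], [-0.2257, -0.0709, 0], 0],
    [[0, 0, 0], [-0.2257, -0.0709, 0], 0],
    [[0, 0, 0], [-0.2257, -0.0709, 0], 0],
    [[0, 0, 0], [-0.2257, -0.0709, 0], 0],
  ],
)

```text
t: 19.0
eef_pos: [479.9, -359.7, 248.9]
tcp_rot: [-3.141, -0.0, 1.659]
ft_force: [-0.7, 0.4, -0.9]
opening: 0.999
```

```bash
python3 shot.py r1 wrist side
```

```text
19.1 [ 480.  -359.6  249.1] [3.1415e+00 1.0000e-04 1.6600e+00] [-0.1  0.3 -0.8] 1.001
```

View pics/r1_wrist.png

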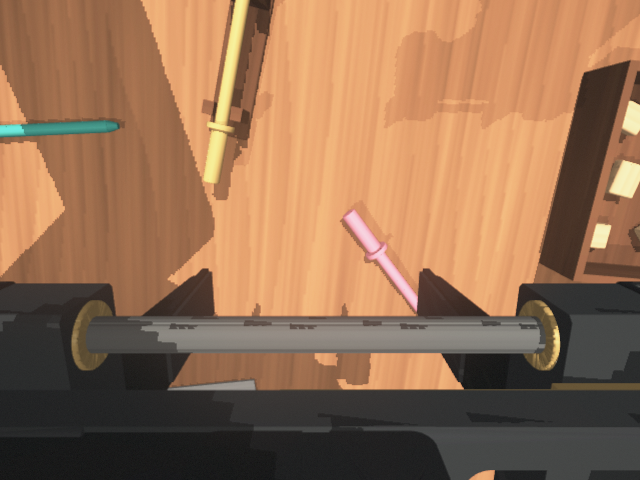

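```bash
python3 - <<'E'
from h import *
import pickle
for t,roi in (('r1_wrist',(180,0,260,195)),('b1_wrist',(150,185,212,300))):
    c,p,d=pickle.load(open(f"pics/{t}.pkl","rb"))
    P=cloud(c,d); x0,y0,x1,y1=roi
    h=cv2.cvtColor(p,cv2.COLOR_BGR2HSV)
    m=np.zeros((480,640),bool); 
    m[y0:y1,x0:x1]=((P[...,2]>36)&(P[...,2]<58))[y0:y1,x0:x1]
    m&=(h[...,0]>=17)&(h[...,0]<=35)&(h[...,1]>80)
    q=P[m]; print(t,len(q))
    vx,vy,cx,cy=cv2.fitLine(q[:,:2].astype(np.float32),cv2.DIST_L2,0,.01,.01).ravel()
    if vy<0: vx,vy=-vx,-vy
    print("dir",np.degrees(np.arctan2(vy,vx)),"pt",cx,cy)
    s=(q[:,:2]-[cx,cy])@[vx,vy]; n=(q[:,:2]-[cx,cy])@[-vy,vx]
    for a in np.arange(s.min(),s.max(),6):
        k=(s>=a)&(s<a+6)
        if k.sum()>3: print(round(a+3,0),(np.array([cx,cy])+(a+3)*np.array([vx,vy])).round(0),"w",n[k].min().round(1),n[k].max().round(1),"zmax",q[k,2].max().round(1))
    print("ends",[cx+s.min()*vx,cy+s.min()*vy],[cx+s.max()*vx,cy+s.max()*vy])
p=cv2.imread("pics/r1_wrist.png"); cv2.imwrite("pics/rc.png",cv2.resize(p[0:200,170:290],None,fx=3,fy=3))
E
```

```text
r1_wrist 2714
dir 81.57707 pt 390.2193 -258.53146
-76.0 [ 379. -334.] w -6.7 8.3 zmax 51.3
-70.0 [ 380. -328.] w -6.5 8.0 zmax 51.6
-64.0 [ 381. -322.] w -6.5 8.0 zmax 51.8
-58.0 [ 382. -316.] w -6.5 7.6 zmax 51.5
-52.0 [ 383. -310.] w -6.5 8.3 zmax 51.5
-46.0 [ 383. -304.] w -6.8 7.9 zmax 51.5
-40.0 [ 384. -298.] w -6.7 8.4 zmax 51.9
-34.0 [ 385. -293.] w -6.4 7.9 zmax 51.7
-28.0 [ 386. -287.] w -11.5 12.2 zmax 56.8
-22.0 [ 387. -281.] w -10.3 11.4 zmax 55.8
-16.0 [ 388. -275.] w -4.9 8.9 zmax 49.8
-10.0 [ 389. -269.] w -5.1 9.1 zmax 49.8
-4.0 [ 390. -263.] w -5.0 9.0 zmax 49.5
2.0 [ 390. -257.] w -4.8 6.5 zmax 49.7
8.0 [ 391. -251.] w -5.0 6.8 zmax 49.6
14.0 [ 392. -245.] w -5.1 7.1 zmax 49.6
20.0 [ 393. -239.] w -5.0 6.5 zmax 50.3
26.0 [ 394. -233.] w -4.9 6.5 zmax 49.9
32.0 [ 395. -227.] w -5.1 6.6 zmax 49.6
38.0 [ 396. -221.] w -5.0 6.5 zmax 50.2
44.0 [ 397. -215.] w -4.9 6.6 zmax 49.6
50.0 [ 397. -209.] w -5.0 6.5 zmax 49.6
56.0 [ 398. -203.] w -5.1 6.4 zmax 51.1
62.0 [ 399. -198.] w -5.2 6.3 zmax 49.5
68.0 [ 400. -192.] w -5.0 6.4 zmax 49.8
74.0 [ 401. -186.] w -5.2 6.4 zmax 4
[... 349 characters left out ...]
9.4
-33.0 [ 398. -200.] w -5.3 5.8 zmax 49.7
-27.0 [ 399. -194.] w -5.3 6.0 zmax 49.9
-21.0 [ 400. -188.] w -5.3 5.6 zmax 49.8
-15.0 [ 401. -183.] w -5.2 6.5 zmax 50.0
-9.0 [ 402. -177.] w -5.0 6.0 zmax 49.9
-3.0 [ 403. -171.] w -5.0 8.5 zmax 49.6
3.0 [ 404. -165.] w -4.9 8.9 zmax 49.7
9.0 [ 405. -159.] w -5.1 6.2 zmax 49.5
15.0 [ 406. -153.] w -5.1 6.0 zmax 49.2
21.0 [ 406. -147.] w -5.1 6.0 zmax 49.7
27.0 [ 407. -141.] w -4.9 6.3 zmax 49.5
33.0 [ 408. -135.] w -5.1 6.4 zmax 49.2
39.0 [ 409. -129.] w -4.5 6.1 zmax 49.8
45.0 [ 410. -123.] w -3.4 4.8 zmax 47.4
ends [np.float64(395.0766566312865), np.float64(-221.04857137926342)] [np.float64(410.5256168593305), np.float64(-120.42011162816983)]
```

View pics/rc.png

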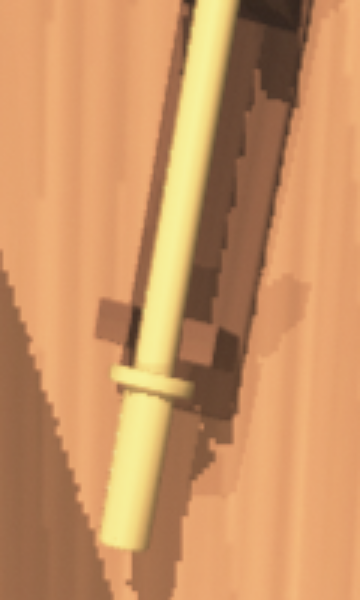

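```bash
python3 m2.py 381.3 -314.2 90 81.6
```

```text
[ 480.  -359.6  249.1] [3.141 0.    1.66 ] rot [ 0.     -0.      0.2358] shift [ 0.054  -0.0943  0.1591] n 3.854014882148047 1.5727375376556685
```

arm_command(
  targets=[
    [[0, 0, 0.2358], [0.054, -0.0943, 0.1591], 115],
    [[0, 0, 0.2358], [0.054, -0.0943, 0.1591], 115],
    [[0, 0, 0.2358], [0.054, -0.0943, 0.1591], 115],
    [[0, 0, 0.2358], [0.054, -0.0943, 0.1591], 115],
    [[0, 0, 0.2358], [0.054, -0.0943, 0.1591], 115],
    [[0, 0, 0.2358], [0.054, -0.0943, 0.1591], 115],
    [[0, 0, 0.2358], [0.054, -0.0943, 0.1591], 115],
  ],
)

```text
t: 19.8
eef_pos: [382.3, -316.1, 91.1]
tcp_rot: [3.139, 0.002, 1.423]
ft_force: [0.1, 0.2, -0.7]
opening: 0.558
```

```bash
python3 shot.py r2 wrist side; python3 m2.py 381.3 -314.2 23 81.6; python3 - <<'E'
from h import *
import pickle
c,p,d=pickle.load(open("pics/r2_wrist.pkl","rb")); P=cloud(c,d)
m=(P[...,2]>36)&(P[...,2]<60)&(abs(P[...,0]-385)<40)&(abs(P[...,1]+300)<60); q=P[m]
print(len(q))
for y in range(-345,-255,6):
    k=abs(q[:,1]-y)<3
    if k.sum()>3: print(y,q[k,0].min().round(1),q[k,0].max().round(1),q[k,2].max().round(1))
E
```

```text
19.9 [ 382.1 -316.    91. ] [3.1394e+00 1.8000e-03 1.4231e+00] [ 0.4  0.1 -0. ] 0.551
[ 382.1 -316.    91. ] [3.139e+00 2.000e-03 1.423e+00] rot [ 0.      0.     -0.0011] shift [ 0.0017 -0.001   0.068 ] n 1.3603721783607385 0.007259426556597943
5455
-339 373.7 385.0 50.3
-333 370.1 385.8 51.6
-327 371.0 386.6 51.5
-321 371.3 387.5 51.6
-315 372.3 389.1 51.7
-309 373.3 390.0 52.2
-303 374.2 390.8 52.3
-297 375.2 391.7 51.8
-291 376.1 397.6 54.5
-285 372.3 398.0 56.6
-279 373.1 404.6 52.8
-273 368.9 405.3 50.5
-267 369.4 405.7 50.2
-261 370.2 394.6 50.2
```

View pics/r2_wrist.png

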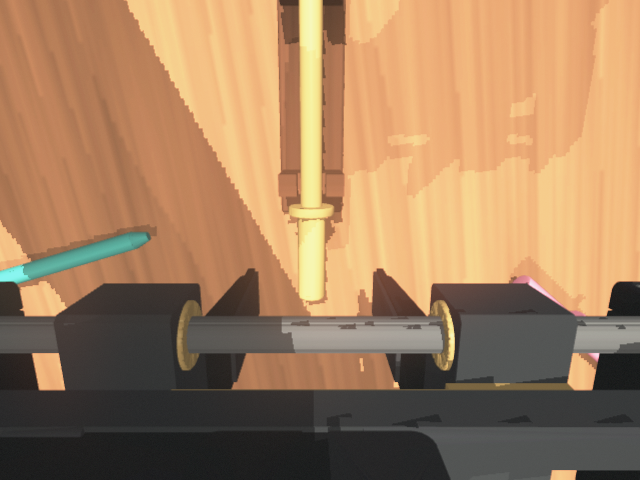

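arm_command(
  targets=[
    [[0, 0, 0], [0.0017, -0.0012, 0.02], 115],
    [[0, 0, 0], [0.0017, -0.0012, 0.045], 115],
    [[0, 0, 0], [0.0017, -0.0012, 0.068], 115],
    [[0, 0, 0], [0.0017, -0.0012, 0.068], 115],
    [[0, 0, 0], [0.0017, -0.0012, 0.068], 255],
    [[0, 0, 0], [0.0017, -0.0012, 0.068], 255],
    [[0, 0, 0], [0.0017, -0.0012, 0.068], 255],
    [[0, 0, 0], [0.0017, -0.0012, 0.068], 255],
  ],
)

```text
t: 20.7
eef_pos: [380.2, -313.8, 22.7]
tcp_rot: [3.14, 0.001, 1.422]
ft_force: [0.7, -0.3, 0.2]
opening: 0.27
```

arm_command(
  targets=[
    [[0, 0, 0], [0, 0, 0], 255],
    [[0, 0, 0], [0, 0, 0], 255],
    [[0, 0, 0], [0, 0, 0], 255],
    [[0, 0, 0], [0, 0, 0], 255],
  ],
)

```text
t: 21.1
eef_pos: [380.1, -313.7, 22.0]
tcp_rot: [3.141, 0.0, 1.422]
ft_force: [0.4, 0.3, 2.2]
opening: 0.165
```

```bash
python3 -c "
from cell import env
s=env.state();print(s['eef_pos'],s['tcp_rot'],s['ft_force'],s['opening'])"; python3 m2.py 587.5 -272.1 83 95.1
```

```text
[ 380.07287865 -313.68331786   21.95247159] [3.14117992e+00 3.61253376e-04 1.42233040e+00] [0.38695357 0.31835331 2.18441508] 0.16480974322000427
[ 380.1 -313.7   22. ] [3.141 0.    1.422] rot [-0.      0.     -0.2375] shift [ 0.0718  0.199  -0.061 ] n 4.403724956063158 1.5839896568613825
```

arm_command(
  targets=[
    [[0, 0, 0], [0, 0, -0.02], 255],
    [[0, 0, 0], [0, 0, -0.045], 255],
    [[0, 0, 0], [0, 0, -0.061], 255],
    [[0, 0, -0.05], [0.015, 0.04, -0.061], 255],
    [[0, 0, -0.1], [0.03, 0.08, -0.061], 255],
    [[0, 0, -0.16], [0.045, 0.12, -0.061], 255],
    [[0, 0, -0.2], [0.06, 0.16, -0.061], 255],
    [[0, 0, -0.2375], [0.0718, 0.199, -0.061], 255],
  ],
)

```text
t: 21.9
eef_pos: [588.8, -270.9, 82.5]
tcp_rot: [-3.141, -0.0, 1.662]
ft_force: [-0.9, -0.6, -0.4]
opening: 0.163
```

arm_command(
  targets=[
    [[0, 0, 0], [0, 0, 0], 255],
    [[0, 0, 0], [0, 0, 0], 255],
    [[0, 0, 0], [0, 0, 0], 255],
  ],
)

```text
t: 22.2
eef_pos: [586.3, -271.9, 82.4]
tcp_rot: [-3.14, -0.001, 1.659]
ft_force: [0.1, 0.4, -0.9]
opening: 0.159
```

```bash
python3 shot.py i1 wrist side top; cat > rodline.py <<'E'
import sys,pickle
from h import *
def line(t,zc):
    c,p,d=pickle.load(open(f"pics/{t}.pkl","rb")); P=cloud(c,d)
    h=cv2.cvtColor(p,cv2.COLOR_BGR2HSV)
    m=(P[...,2]>zc-25)&(P[...,2]<zc+25)&(P[...,0]>540)&(P[...,0]<620)&(P[...,1]<-58)&(P[...,1]>-330)
    m&=(h[...,0]>=15)&(h[...,0]<=38)&(h[...,1]>90)
    n,l,st,_=cv2.connectedComponentsWithStats(m.astype(np.uint8)); i=1+np.argmax(st[1:,4]); q=P[l==i]
    print(t,len(q),"y",q[:,1].min().round(1),q[:,1].max().round(1))
    for y in np.arange(np.floor(q[:,1].min()),q[:,1].max(),15):
        k=abs(q[:,1]-y-5)<5
        if k.sum()>5: print(" y",y+5,"x",q[k,0].min().round(1),q[k,0].max().round(1),"mid",((q[k,0].min()+q[k,0].max())/2).round(1),"ztop",np.percentile(q[k,2],95).round(1))
for t in sys.argv[2:]: line(t,float(sys.argv[1]))
E
python3 rodline.py 102 i1_wrist i1_side i1_top
```

```text
22.35 [ 586.5 -272.4   83. ] [-3.1413 -0.      1.6587] [-0.3 -0.4 -0.5] 0.162
i1_wrist 11041 y -273.7 -156.9
 y -269.0 x 578.5 594.5 mid 586.5 ztop 110.7
 y -254.0 x 576.9 593.6 mid 585.3 ztop 110.6
 y -239.0 x 571.3 596.7 mid 584.0 ztop 114.9
 y -224.0 x 576.5 588.6 mid 582.6 ztop 108.6
 y -209.0 x 575.0 587.5 mid 581.3 ztop 108.5
 y -194.0 x 573.8 586.0 mid 579.9 ztop 108.4
 y -179.0 x 572.7 584.8 mid 578.7 ztop 108.4
 y -164.0 x 571.1 583.5 mid 577.3 ztop 108.2
i1_side 376 y -279.0 -77.2
 y -274.0 x 588.5 597.4 mid 593.0 ztop 110.9
 y -259.0 x 574.5 596.9 mid 585.7 ztop 115.5
 y -244.0 x 572.4 597.4 mid 584.9 ztop 114.3
 y -229.0 x 577.5 586.8 mid 582.2 ztop 109.9
 y -214.0 x 576.2 587.7 mid 581.9 ztop 109.3
 y -199.0 x 574.9 585.9 mid 580.4 ztop 109.4
 y -184.0 x 574.6 583.8 mid 579.2 ztop 109.6
 y -169.0 x 571.7 583.8 mid 577.7 ztop 109.0
 y -154.0 x 570.0 582.5 mid 576.2 ztop 110.9
 y -139.0 x 568.9 578.8 mid 573.9 ztop 110.3
 y -124.0 x 569.1 577.0 mid 573.1 ztop 109.4
 y -109.0 x 566.8 577.8 mid 572.3 ztop 107.9
 y -94.0 x 567.1 577.1 mid 572.1 ztop 108.6
 y -79.0 x 565.5 574.8 mid 570.1 ztop 108.1
i1_top 118 y -232.1 -163.7
 y -228.0 x 576.5 586.0 mid 581.2 ztop 110.7
 y -213.0 x 574.7 586.4 mid 580.6 ztop 110.8
 y -198.0 x 573.7 584.1 mid 578.9 ztop 110.4
 y -183.0 x 571.9 581.1 mid 576.5 ztop 110.4
 y -168.0 x 575.9 582.1 mid 579.0 ztop 111.2
```

View pics/i1_wrist.png

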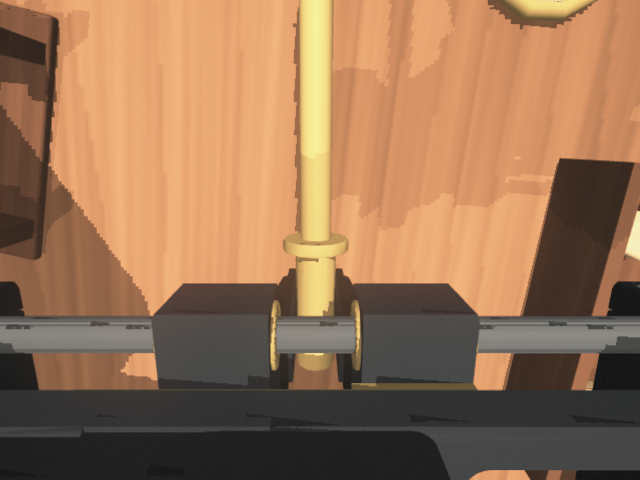

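View pics/i1_side.png

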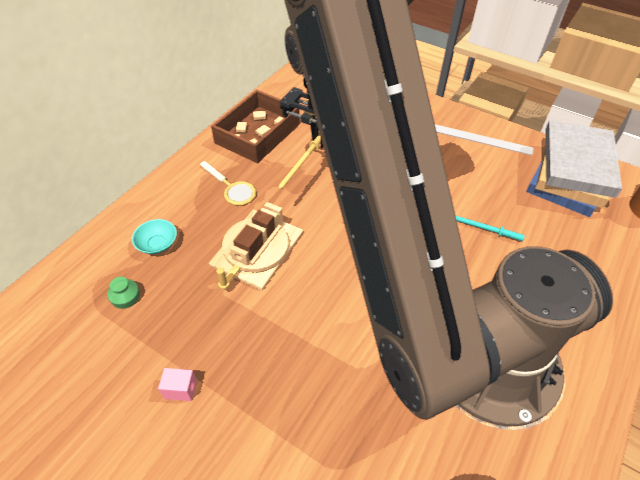

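arm_command(
  targets=[
    [[0, 0, 0], [0, 0.0006, 0.015], 255],
    [[0, 0, 0], [0, 0.0006, 0.035], 255],
    [[0, 0, 0], [0, 0.0006, 0.0502], 255],
    [[0, 0, 0], [0, 0.0006, 0.0502], 255],
    [[0, 0, 0], [0, 0.0006, 0.0502], 255],
    [[0, 0, 0], [0, 0.0006, 0.0502], 255],
  ],
)

```text
t: 22.95
eef_pos: [588.3, -272.1, 33.2]
tcp_rot: [3.141, 0.001, 1.66]
ft_force: [-0.4, 0.7, -0.5]
opening: 0.163
```

```bash
python3 shot.py i2 wrist side; python3 rodline.py 52 i2_wrist i2_side; python3 -c "
from h import *
q=cv2.imread('pics/i2_side.png')[120:300,200:360]
cv2.imwrite('pics/i2.png',cv2.resize(q,None,fx=3.3,fy=3.3,interpolation=cv2.INTER_CUBIC))"
```

```text
23.05 [ 588.3 -272.1   33.4] [3.1405e+00 9.0000e-04 1.6600e+00] [-0.2  0.1 -0.7] 0.165
i2_wrist 11073 y -274.2 -156.7
 y -270.0 x 580.4 596.4 mid 588.4 ztop 61.6
 y -255.0 x 578.9 595.5 mid 587.2 ztop 61.4
 y -240.0 x 573.2 598.9 mid 586.1 ztop 65.9
 y -225.0 x 578.1 590.6 mid 584.4 ztop 59.5
 y -210.0 x 577.0 589.4 mid 583.2 ztop 59.4
 y -195.0 x 575.8 588.1 mid 582.0 ztop 59.3
 y -180.0 x 574.2 586.6 mid 580.4 ztop 59.1
 y -165.0 x 573.1 585.5 mid 579.3 ztop 58.9
i2_side 346 y -273.4 -76.0
 y -269.0 x 586.3 594.7 mid 590.5 ztop 61.6
 y -254.0 x 580.6 598.9 mid 589.7 ztop 62.6
 y -239.0 x 574.1 598.7 mid 586.4 ztop 66.1
 y -224.0 x 579.3 590.8 mid 585.1 ztop 61.7
 y -209.0 x 577.8 589.6 mid 583.7 ztop 60.9
 y -194.0 x 576.4 587.6 mid 582.0 ztop 60.7
 y -179.0 x 575.1 584.8 mid 579.9 ztop 60.5
 y -164.0 x 573.9 583.4 mid 578.6 ztop 59.9
 y -149.0 x 572.4 582.8 mid 577.6 ztop 58.8
 y -134.0 x 571.4 582.3 mid 576.8 ztop 59.2
 y -119.0 x 569.9 580.4 mid 575.2 ztop 58.5
 y -104.0 x 569.3 579.8 mid 574.5 ztop 59.1
 y -89.0 x 566.8 578.6 mid 572.7 ztop 59.4
```

View pics/i2.png

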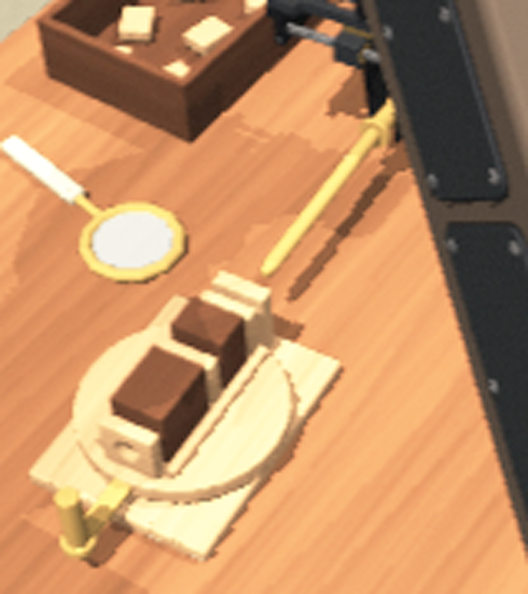

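arm_command(
  targets=[
    [[0, 0, 0], [0.006, -0.0009, 0.0006], 255],
    [[0, 0, 0], [0.02, -0.0009, 0.0006], 255],
    [[0, 0, 0], [0.035, -0.0009, 0.0006], 255],
    [[0, 0, 0], [0.05, -0.0009, 0.0006], 255],
    [[0, 0, 0], [0.05, -0.0009, 0.0006], 255],
  ],
)

```text
t: 23.55
eef_pos: [582.4, -219.6, 32.2]
tcp_rot: [-3.141, -0.0, 1.662]
ft_force: [-0.2, -0.6, -0.4]
opening: 0.161
```

```bash
python3 shot.py i3 wrist side; python3 rodline.py 52 i3_wrist; python3 -c "
from h import *
q=cv2.imread('pics/i3_side.png')[120:300,200:360]
cv2.imwrite('pics/i3.png',cv2.resize(q,None,fx=3.3,fy=3.3,interpolation=cv2.INTER_CUBIC))"
```

```text
23.65 [ 582.9 -221.6   32.2] [3.1413e+00 3.0000e-04 1.6611e+00] [ 0.6 -0.2 -1.2] 0.159
i3_wrist 11060 y -221.3 -104.8
 y -217.0 x 574.5 590.5 mid 582.5 ztop 60.4
 y -202.0 x 573.0 589.6 mid 581.3 ztop 60.4
 y -187.0 x 567.4 593.1 mid 580.2 ztop 64.7
 y -172.0 x 572.1 584.6 mid 578.4 ztop 58.3
 y -157.0 x 570.9 583.5 mid 577.2 ztop 58.3
 y -142.0 x 569.7 582.0 mid 575.9 ztop 58.2
 y -127.0 x 568.0 580.4 mid 574.2 ztop 58.1
 y -112.0 x 567.0 579.3 mid 573.1 ztop 58.0
```

View pics/i3.png

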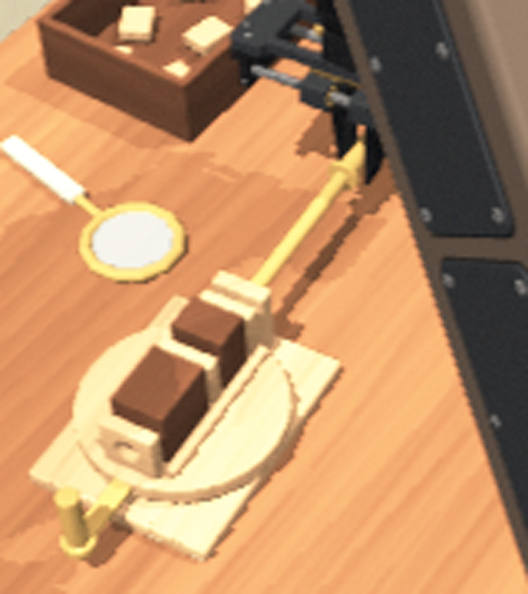

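arm_command(
  targets=[
    [[0, 0, 0], [0.015, 0, 0], 255],
    [[0, 0, 0], [0.03, 0, 0], 255],
    [[0, 0, 0], [0.045, 0, 0], 255],
    [[0, 0, 0], [0.06, 0, 0], 255],
    [[0, 0, 0], [0.07, 0, 0], 255],
    [[0, 0, 0], [0.07, 0, 0], 255],
  ],
)

```text
t: 24.25
eef_pos: [576.3, -150.8, 32.1]
tcp_rot: [-3.141, -0.0, 1.662]
ft_force: [-0.8, 0.1, -0.4]
opening: 0.162
```

```bash
python3 shot.py i4 wrist; python3 rodline.py 52 i4_wrist
```

```text
24.3 [ 576.5 -151.7   32.1] [3.1414e+00 2.0000e-04 1.6611e+00] [ 0.5  0.1 -0.5] 0.163
i4_wrist 8948 y -153.1 -58.0
 y -149.0 x 568.5 584.5 mid 576.5 ztop 60.6
 y -134.0 x 566.9 585.6 mid 576.3 ztop 60.3
 y -119.0 x 561.3 586.9 mid 574.1 ztop 64.6
 y -104.0 x 566.1 578.6 mid 572.4 ztop 58.4
 y -89.0 x 564.9 577.5 mid 571.2 ztop 58.3
 y -74.0 x 563.7 576.0 mid 569.8 ztop 58.1
 y -59.0 x 562.9 574.9 mid 568.9 ztop 58.1
```

arm_command(
  targets=[
    [[0, 0, 0], [0.015, 0, 0], 255],
    [[0, 0, 0], [0.03, 0, 0], 255],
    [[0, 0, 0], [0.045, 0, 0], 255],
    [[0, 0, 0], [0.058, 0, 0], 255],
    [[0, 0, 0], [0.064, 0, 0], 255],
    [[0, 0, 0], [0.064, 0, 0], 255],
  ],
)

```text
t: 24.9
eef_pos: [570.7, -87.7, 32.1]
tcp_rot: [-3.142, 0.0, 1.661]
ft_force: [-0.6, -0.4, -1.5]
opening: 0.157
```

arm_command(
  targets=[
    [[0, 0, 0], [0.002, 0, 0], 255],
    [[0, 0, 0], [0.004, 0, 0], 255],
    [[0, 0, 0], [0.005, 0, 0], 255],
  ],
)

```text
t: 25.2
eef_pos: [570.2, -83.9, 32.0]
tcp_rot: [-3.142, 0.0, 1.659]
ft_force: [-0.6, -0.0, -0.7]
opening: 0.164
```

```bash
python3 shot.py i5 wrist side; python3 rodline.py 52 i5_wrist
```

```text
25.3 [570.2 -83.9  32. ] [-3.1416e+00  1.0000e-04  1.6597e+00] [ 0.4 -0.1 -0.8] 0.163
i5_wrist 2324 y -85.6 -58.1
 y -81.0 x 562.3 578.4 mid 570.4 ztop 60.4
 y -66.0 x 560.8 577.5 mid 569.2 ztop 60.2
```

View pics/i5_wrist.png

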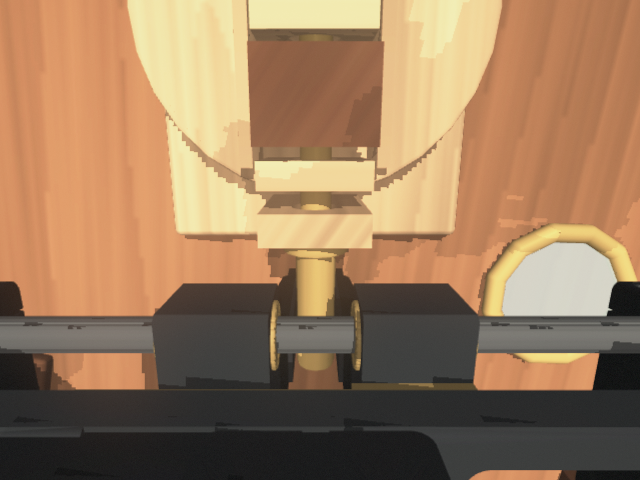

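No contact yet; press in gently until the force rises.

arm_command(
  targets=[
    [[0, 0, 0], [0.001, 0, 0], 255],
    [[0, 0, 0], [0.002, 0, 0], 255],
    [[0, 0, 0], [0.002, 0, 0], 255],
  ],
)

```text
t: 25.6
eef_pos: [570.3, -83.1, 32.0]
tcp_rot: [3.141, 0.002, 1.66]
ft_force: [0.3, -10.8, -3.0]
opening: 0.161
```

arm_command(
  targets=[
    [[0, 0, 0], [0, 0, 0.001], 255],
    [[0, 0, 0], [0, 0, 0.002], 255],
    [[0, 0, 0], [0, 0, 0.0025], 255],
    [[0, 0, 0], [0, 0, 0.0025], 255],
  ],
)

```text
t: 26.0
eef_pos: [570.8, -83.1, 30.2]
tcp_rot: [3.14, 0.002, 1.66]
ft_force: [-1.3, -9.3, 4.9]
opening: 0.165
```

arm_command(
  targets=[
    [[0, 0, 0], [0, 0, 0], 90],
    [[0, 0, 0], [0, 0, 0], 90],
    [[0, 0, 0], [0, 0, 0], 90],
    [[0, 0, 0], [0, 0, 0], 90],
    [[0, 0, 0], [0, 0, 0], 90],
    [[0, 0, 0], [0, 0, -0.03], 90],
    [[0, 0, 0], [0, 0, -0.07], 90],
    [[0, 0, 0], [0, 0, -0.12], 90],
  ],
)

```text
t: 26.8
eef_pos: [569.2, -81.4, 149.7]
tcp_rot: [-3.139, -0.001, 1.66]
ft_force: [1.0, -0.2, -0.6]
opening: 0.645
```

arm_command(
  targets=[
    [[0, 0, 0], [-0.1, 0, -0.03], 90],
    [[0, 0, 0], [-0.1, 0, -0.03], 90],
    [[0, 0, 0], [-0.1, 0, -0.03], 90],
    [[0, 0, 0], [-0.1, 0, -0.03], 90],
  ],
)

```text
t: 27.2
eef_pos: [578.7, -182.3, 179.5]
tcp_rot: [3.141, 0.0, 1.658]
ft_force: [0.1, 0.1, -0.8]
opening: 0.648
```

```bash
python3 shot.py f1 wrist side top; python3 rodline.py 50 f1_wrist f1_side; python3 -c "
from rects import *
rects('f1_wrist',(74,84),(560,30,80,75))
rects('f1_wrist',(64,73),(560,30,50,115),15)
q=cv2.imread('pics/f1_side.png')[160:310,180:340]
p=cv2.imread('pics/f1_wrist.png')[0:300,200:520]
cv2.imwrite('pics/f1.png',np.hstack([cv2.resize(p,(400,375)),cv2.resize(q,(400,375))]))"
```

```text
27.35 [ 578.6 -180.1  178.9] [-3.1404e+00 -8.0000e-04  1.6607e+00] [-0.5  0.4  0.2] 0.65
f1_wrist 1568 y -107.2 -58.0
 y -103.0 x 565.2 580.4 mid 572.8 ztop 57.7
 y -88.0 x 564.0 579.3 mid 571.6 ztop 58.0
 y -73.0 x 562.0 577.9 mid 570.0 ztop 57.7
 y -58.0 x 561.4 577.3 mid 569.3 ztop 57.8
f1_side 95 y -108.1 -64.3
 y -104.0 x 565.1 578.1 mid 571.6 ztop 57.9
 y -89.0 x 563.8 577.4 mid 570.6 ztop 57.8
 y -74.0 x 562.2 575.8 mid 569.0 ztop 58.5
f1_wrist px [315   7] A 866 ctr [565.8 -29.2] size [40.  7.] ang 5.1 z 70.0 mean [565.6 -29.7  69.6]
f1_wrist px [315  36] A 1360 ctr [567.3 -46.1] size [39.7 12.7] ang 5.0 z 70.2 mean [567.5 -46.7  70. ]
```

View pics/f1.png

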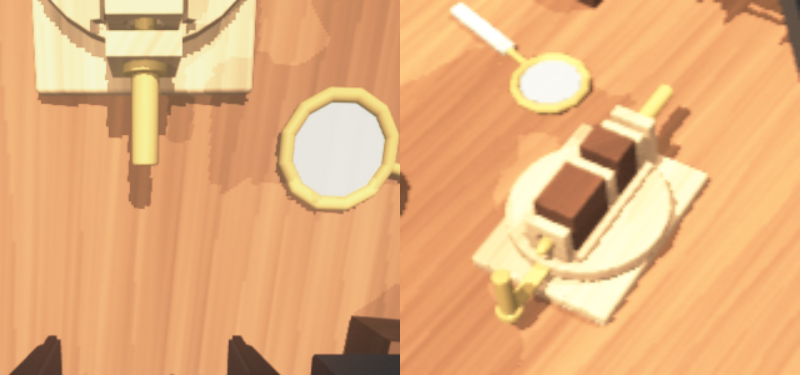

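```bash
python3 -c "
from h import *
p=cv2.imread('pics/f1_wrist.png')[20:140,260:370]
q=cv2.imread('pics/f1_side.png')[190:230,250:295]
cv2.imwrite('pics/f1z.png',np.hstack([cv2.resize(p,(400,436),interpolation=2),cv2.resize(q,(400,436),interpolation=2)]))"
```

```text
(no output)
```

View pics/f1z.png

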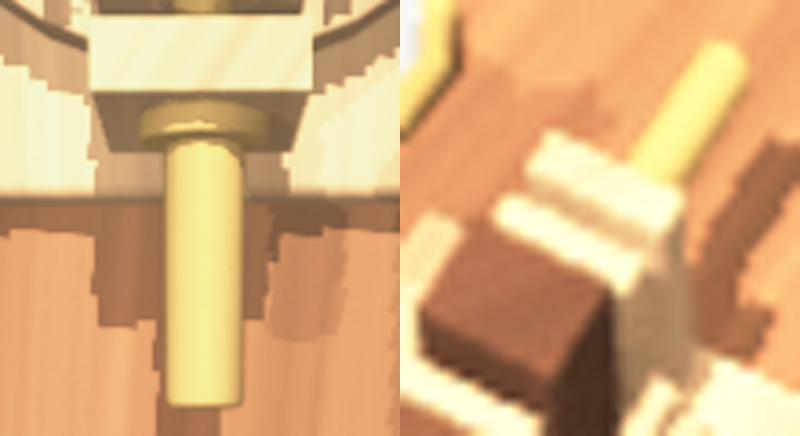

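```bash
python3 - <<'E'
from h import *
import pickle
c,p,d=pickle.load(open("pics/f1_wrist.pkl","rb")); P=cloud(c,d)
u=np.array([-.0889,.996]); m=np.array([567.4,-46.05])-6*u
print("mouth",m)
for n,s,z in (("post outer top edge",0,70.2),("collar rear top",-5,62.5),("handle end top",-55,57.6)):
    q=m+s*u; print(n,proj(c,[*q,z]).round(1), proj(c,[*(q-2*u),z]).round(1))
col=316
g=P[30:140,col]
for v in range(44,66): print(v,P[v,col].round(1),p[v,col])
for v in range(126,136): print(v,P[v,300+4].round(1),p[v,304], P[v,314].round(1))
E
```

```text
mouth [567.9334 -52.026 ]
post outer top edge [[315.2  44.2]] [[315.2  47.5]]
collar rear top [[315.2  55. ]] [[315.2  58.2]]
handle end top [[315.4 131.5]] [[315.4 134.3]]
44 [568.5 -52.2  71.8] [143 198 235]
45 [568.4 -51.9  67.8] [ 93 127 161]
46 [568.5 -52.2  66.4] [ 78 113 141]
47 [568.4 -50.6  56. ] [ 86 135 167]
48 [568.5 -52.6  62.5] [ 97 159 197]
49 [568.6 -53.4  63.2] [103 168 208]
50 [568.6 -53.8  62.1] [103 168 210]
51 [568.7 -54.3  61.5] [103 168 211]
52 [568.7 -54.9  61.4] [ 99 162 201]
53 [568.7 -55.2  60. ] [ 98 161 200]
54 [568.8 -56.3  62.5] [136 222 244]
55 [568.9 -56.7  61.5] [109 181 221]
56 [568.9 -56.7  58. ] [ 74 117 147]
57 [568.9 -57.1  57. ] [ 68 108 134]
58 [569.  -57.5  55.7] [ 92 149 188]
59 [569.  -58.4  57.1] [129 216 238]
60 [569.1 -59.4  58.8] [151 237 246]
61 [569.1 -59.7  57. ] [155 240 247]
62 [569.2 -60.4  57.2] [156 240 247]
63 [569.3 -60.9  56.8] [156 240 247]
64 [569.3 -61.5  56.7] [156 240 247]
65 [569.4 -62.2  56.6] [156 240 247]
126 [ 5.625e+02 -1.015e+02 -1.000e-01] [ 76 109 160] [ 571.5 -103.1   56.9]
127 [ 562.6 -102.3   -0.9] [ 76 109 160] [ 571.5 -103.8   57.7]
128 [ 5.627e+02 -1.032e+02 -4.000e-01] [ 76 109 160] [ 571.6 -104.5   57. ]
129 [ 562.7 -104.     0. ] [ 76 109 160] [ 571.7 -105.2   57.2]
130 [ 562.8 -104.8   -0.9] [ 76 110 162] [ 571.7 -105.9   58.2]
131 [ 562.9 -105.7    1.5] [ 76 110 162] [ 571.8 -106.5   56.2]
132 [ 5.630e+02 -1.065e+02  5.000e-01] [ 76 110 162] [ 571.8 -107.    46.8]
133 [ 563.  -107.3    0.6] [ 77 110 163] [ 571.6 -106.6    0.9]
134 [ 5.631e+02 -1.081e+02 -4.000e-01] [ 76 109 162] [ 5.717e+02 -1.074e+02 -4.000e-01]
135 [ 5.631e+02 -1.090e+02  1.000e-01] [ 75 109 161] [ 571.8 -108.3    1.1]
```

```bash
python3 -c "
from rects import *
rects('f1_side',(74,84),(560,30,80,75)); rects('f1_top',(74,84),(560,30,80,75)); rects('f1_top',(64,73),(560,30,50,115),15)
a=cv2.imread('pics/brd_side.png');b=cv2.imread('pics/f1_side.png');d=cv2.absdiff(a,b).max(2)
for n,(x0,y0,x1,y1) in dict(dish=(130,218,180,260),ink=(105,272,142,310),mag=(195,155,260,207)).items(): print(n,(d[y0:y1,x0:x1]>40).mean().round(3))
from cell import env
s=env.state();print(s['t'],s['qvel'].round(3)); print(env.job_done())"
```

```text
f1_side px [263 218] A 213 ctr [564.2  -3.8] size [41.1 36.9] ang 6.3 z 78.1 mean [563.5  -1.8  78.1]
f1_side px [247 236] A 381 ctr [558.7  58.1] size [42.9 54.2] ang 3.1 z 78.2 mean [558.2  59.   78.2]
f1_top px [322 183] A 188 ctr [562.3  -4. ] size [40.6 29.8] ang 4.5 z 78.9 mean [561.7  -3.9  79. ]
f1_top px [299 186] A 328 ctr [557.4  56.7] size [41.6 51.8] ang 5.5 z 78.9 mean [556.6  56.6  78.9]
f1_top px [332 183] A 60 ctr [564.4 -28.6] size [40.2  9.7] ang 5.1 z 70.3 mean [564.3 -28.8  70.3]
f1_top px [340 182] A 64 ctr [565.8 -47.4] size [40.2 11.9] ang 4.7 z 69.9 mean [565.7 -47.5  69.9]
f1_top px [312 185] A 56 ctr [559.2  21.2] size [40.1  9.8] ang 5.1 z 70.7 mean [559.   21.3  70.3]
f1_top px [284 188] A 58 ctr [552.7  92.8] size [39.1  9.8] ang 5.0 z 70.3 mean [553.2  92.9  70.1]
dish 0.2
ink 0.0
mag 0.815
27.35 [ 0.008 -0.    -0.002 -0.001 -0.001 -0.002]
the job is handed in; nothing more can be done
None
```

```bash
python3 - <<'E'
from h import *
import pickle
for ta,tb in (("top0","f1_top"),):
    a=np.load("pics/top0.npy");_,p,b=pickle.load(open("pics/f1_top.pkl","rb")); c=_
    P0,P1=cloud(c,a),cloud(c,b)
    for n,(x,y,r,z) in dict(dish=(767,142,65,15),ink=(717,288,45,35),mag=(703,-87,50,6)).items():
        for P in (P0,P1):
            m=(abs(P[...,0]-x)<r)&(abs(P[...,1]-y)<r)&(P[...,2]>z); q=P[m]; print(n,m.sum(),((q.min(0)+q.max(0))/2)[:2].round(1),q.mean(0).round(1))
E
```

```text
dish 593 [763.7 143. ] [769.4 144.5  24. ]
dish 594 [763.7 143. ] [770.  144.7  23.9]
ink 182 [715.9 284.4] [714.3 283.8  49.1]
ink 188 [714.9 283.1] [714.3 283.2  49.1]
mag 562 [705.2 -81.4] [701.  -85.2   9.3]
mag 604 [703.1 -92.4] [701.5 -85.9   9.3]
```

The puzzle board is finished and locked, and I handed the job in at 27.35 s of the 72 s allowed; the hand-in gives no verdict. I set the wide walnut piece and then the narrow one upright in their own bays. I cranked the board clockwise until it met its stop (16 N of resistance, no more movement). I pushed the brass rod in until its collar met the post (about 11 N), then let go and backed the arm away.

**Last checks after release:**
- **Pieces:** both tops read about 78 mm in the side and top views (78.1 to 78.9), against an expected 78 mm. Both pieces are in line with the row of holes, to about a degree.
- **Board:** the three walls and the post lie on one line, at about 5° in the room frame.
- **Rod:** the collar and handle end show where a fully seated rod should be, within about half a millimetre. The tip sticks out of the far wall. The rod rests in the bottom of the holes, about 2 to 3 mm below their centre, as the clearance allows.
- **Robot:** the gripper was clear of everything at hand-in.

**One check that disagreed:** a crude colour comparison of two side pictures flagged the magnifier (82% of pixels changed) and the dish (20%). I put that down to arm shadow or occlusion. I checked it only after handing in, from top-view depth images taken before and after. There the mean positions of the dish, inkwell and magnifier agree within 1 mm, so none of them appears to have moved. The magnifier's outline in the same images shifted by up to 11 mm, which I did not look into further.

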